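# Serve the toast from the warming rack

## Robot

A 6-joint arm with a two-finger parallel gripper is mounted at the origin on the work surface. World frame = base frame: x ahead of the robot, y to its left, z up, the work surface at z = 0. Lengths are in m, angles in rad, forces in N, time in s.
With the tool pointing down it reaches from about 0.35 to 0.925 m from the base axis. Payload 6.4 kg.
Tool frame: the origin (TCP) lies between the finger pads; the fingertips stand 11 mm ahead of it and the grasp point (between the pads) lies 8 mm behind it; z points along the fingers, y is the line along which they close (so a half turn about z gives the same grasp; the last joint's range is limited). The gripper opens to 94 mm and grips with 3 to 60 N. Pads are 16 mm wide; open, the fingers measure 119 mm over their backs; the gripper's body (75 mm by 177 mm) begins 78 mm behind the grasp point.
Start: joints at [-1.275, 0.245, 1.558, -0, 1.339, -0.174], TCP at [0.294, -0.58, 0.216] pointing down, gripper open.
Joint ranges: [-3.13, 3.13], [-1.02, 2.26], [0.13, 2.54], [-0.95, 4.09], [0.21, 2.88], [-2.74, 2.74]. Speed limits (rad/s): [2.57, 2.57, 3.14, 3.14, 3.14, 3.14].

## Interface

Orientations are given as a rotation vector (axis times angle).
In Python, from plant import ctrl gives the robot as it stands.
- The arm moves only by the tool jog_arm, never from a script. Its argument "targets" is one flat list of numbers, 7 for each row, row after row: the turn, a rotation vector about the tool's x, y, z in units of 5 degrees (1.0 is 5 degrees), then the shift along the tool's x, y, z in units of 30 mm (1.0 is 30 mm), then the finger opening in mm, from 0 to 94. A call has 1 to 8 rows; each row shifts and turns the commanded pose from where the row before left it, along the tool's axes as they then stand; what a row does not reach is not made up. A row lasts 1/10 s, in which the tool goes at most 50 mm and 8.59 degrees, less where a joint would pass 70% of its speed; a pose out of reach is approached as far as the arm can. A call is refused whole if a number of a shift passes 1 or a number of a turn 1, either way. A call with a gripper value outside its range is refused whole. The fingers move at their own pace and stop on an object; "grip_force" is the grip in N (left out, the last holds). Time passes only in rows, so rows that do not move let the fingers close. It gives the time, the measured TCP pose, the force, the opening and the grip force at its end, in the units of the state.
- ctrl.read_state(): the state, without advancing time (a new reading comes with each control period).
- ctrl.snapshot(name): name is "side" or "top"; returns a dict with "img" (480x640x3 uint8, red, green, blue), "range_z" (480x640 float32, m along the optical axis (not along the pixel's ray), 0 where there is no reading), "vfov" (degrees; the focal length in pixels is half the picture's height over the tangent of half this angle, whatever the lens; pixels are square), "cx", "cy" (the principal point, pixels), "distortion" ([k1, k2, p1, p2, k3] as OpenCV has them; the pictures are not rectified), "R" (3x3) and "t" (3): a world point X has camera coordinates R X + t. Camera axes: x right, y down, z forward; pixel columns grow to the right and rows downward; lengths in m; the calibration is good to about 2 mm. A picture is of the moment at which its call begins.
- ctrl.close_job(): hands the job in; it is judged then, once.
The state is a dict: "clock": time; "joint_pos": joint angles; "joint_vel": joint speeds; "effort": joint torques, N m; "tool_pos": TCP position; "tcp_rot": TCP orientation; "contact_force": force on the tool from outside, world axes, zero at the start; "torque": the same for the moment, N m; "width": finger opening in m; "grip_force": force on a finger pad.
Only numpy, scipy, OpenCV 4.12 (cv2) and the standard library are available. Lean on these libraries where they do the work, as an engineer would, in place of code of your own. Each camera call takes 0.05 s, during which the arm holds its last target. There are 200 camera calls.

## Task

Use the cake server to slide under the hot cheese toast on the lower deck of the warming rack, lift it off and lay it flat, cheese side up, inside the open round wooden lid that serves as its plate. Do not touch the toast with the gripper, do not drop it and leave the closed cheese box, the jam jar and the jar's lid where they are; finally lay the server down flat on the bare table top and let go of it.

Things in the scene. Friction and masses are not known exactly. Their poses are not given: they have to be found in the camera images.
- toast: Round of toast, 92 mm across, 14 mm thick, a cheese slice and a blob of jam on top (to 21 mm). Loose, 50 to 100 g. Origin at the centre of its underside, z up out of the cheese side. Lower edge bevelled all round: flat underside to radius 36 mm, rising to 5 mm at radius 46 mm. It starts flat on the rack's deck.
- rack: Two-tier metal warming rack, fixed. Origin on the table under it; x points into it from its open front, z up. Deck: flat plate, upper face z = 20 mm, x -110 to 115, y +-130 mm. A wire shelf hangs over the deck from x = -41 mm inwards: underside z = 115 mm, posts at y = +-125 mm, and along its front edge a lip 6 mm thick from z = 115 to 160 mm.
- rack_stop (a point): middle of the foot of the rack's backstop (front face, on the deck): rack x = 100, y = 0, z = 20 mm; axes as the rack's. The backstop runs across the whole deck and is 25 mm high.
- server: Cake server (spatula), loose, 130 g. Steel blade 100 x 72 x 2 mm; origin at the centre of the blade's underside, x towards its straight nose (x = 50 mm), z up. A straight wooden handle rises backwards at 30 degrees to the blade: 88 mm long, 16 mm wide (along y), 24 mm deep, middle at x = -105, z = 39 mm. It starts with its blade flat on the table.
- server_grip (a point): middle of the server's handle, server x = -105, y = 0, z = 39 mm; axes as the server's
- server_nose (a point): middle of the lower edge of the server's nose, server x = 50, y = 0, z = 0; axes as the server's
- tray: Open round lid of a thin-wood cheese box, lying with its rim up: 160 mm outside, rim 18 mm high and 3 mm thick, floor 3 mm thick. Loose, about 140 g. Origin at the centre of its underside, z up. Open and shallow, unlike the closed round cheese box (120 mm across, 40 mm high).
- cheesebox: bystander: closed round wooden cheese box, 120 mm across, 40 mm high, origin at the centre of its underside; to be left alone
- jamjar: bystander: open glass jar of jam, 84 mm across, 85 mm high, origin at the centre of its underside
- jarlid: bystander: white stoneware jar lid lying on the table, 72 mm across, 22 mm high, origin at the centre of its underside
Mind the look-alikes: they are no part of the job. There is more than one size of the server; the one meant has the size given above.

How it is judged:
By the outcome, as a careful person would: the job done as asked, in the order asked, and still so for the second after the job is handed in, with the robot touching nothing.
It also fails if it takes over 66 s, if anything falls off the work surface, if the arm or the gripper's body presses on something with over 40 N, if the wrist force passes 120 N, or if a joint passes its speed limit or range.

## Working session

There is one attempt and no reset: what is moved stays moved. The work goes in short steps, Python scripts to look and compute and a tool call to move; the robot and the scene stay as the last step left them, time stands still between calls to the robot, and variables do not carry over. Pictures are saved under pics/ and viewed, at most 10 in all, crops included, and the job is handed in when it is done.

Besides the shell and the picture viewer there is one more tool, called as name(argument=value, ...) on one line, values as JSON. jog_arm: Moves the arm, as the interface text tells. Its arguments: {"type":"object","properties":{"targets":{"type":"array","items":{"type":"number"}},"grip_force":{"type":"number"}},"required":["targets"]}

```bash
ls; mkdir -p pics; python3 - <<'E'
from plant import ctrl
import cv2,numpy as np
print(ctrl.read_state())
for n in("side","top"):
    s=ctrl.snapshot(n); np.savez(f"{n}0.npz",**s)
    cv2.imwrite(f"pics/{n}0.png",s["img"][:,:,::-1])
    print(n,s["vfov"],s["cx"],s["cy"],s["distortion"],s["R"],s["t"],-np.array(s["R"]).T@s["t"],(s["range_z"]>0).mean())
E
```

```text
pics
{'clock': 0.0, 'joint_pos': array([-1.27505005e+00,  2.45789441e-01,  1.55897786e+00,  4.52534268e-06,
        1.33871052e+00, -1.74098364e-01]), 'joint_vel': array([ 0.00069435, -0.00146002, -0.00147918, -0.00044926, -0.00028969,
        0.00089994]), 'effort': array([ 7.84380736e-04, -4.15838885e+01, -3.14604199e+01,  6.85719028e-02,
        3.32429912e-02, -1.26119880e-04]), 'tool_pos': array([ 0.2941246 , -0.57900758,  0.21538054]), 'tcp_rot': array([-3.05347084e+00, -7.30820834e-01,  1.72994553e-04]), 'contact_force': array([-0.72558306, -0.20073168,  1.06160696]), 'torque': array([-0.03357273,  0.00893729, -0.05979015]), 'grip_force': 0.0, 'width': 0.0940014444769643}
side 42.565447690968966 314.33344958414796 238.5000525315606 [-0.20827821  0.          0.          0.          0.        ] [[ 0.99477358 -0.10130388  0.01276931]
 [-0.05638217 -0.64926112 -0.75847284]
 [ 0.08512686  0.75378878 -0.65157954]] [-0.42704505  0.10303195  1.38020249] [ 0.31312999 -1.01674783  0.98291171] 0.9959928385416666
top 50.96302345017085 323.36741106562613 241.41510715393773 [-0.02672092  0.          0.          0.          0.        ] [[-0.00795177 -0.99984494 -0.01571167]
 [-0.9892912   0.01015583 -0.14560144]
 [ 0.14573843  0.01438563 -0.98921856]] [0.03774893 0.46170611 0.95203766] [0.31831349 0.0193584  1.0095915 ] 0.9961067708333333
```

View pics/top0.png

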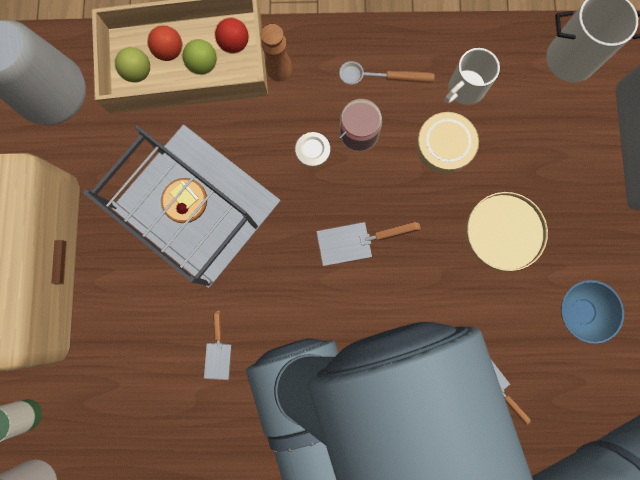

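View pics/side0.png

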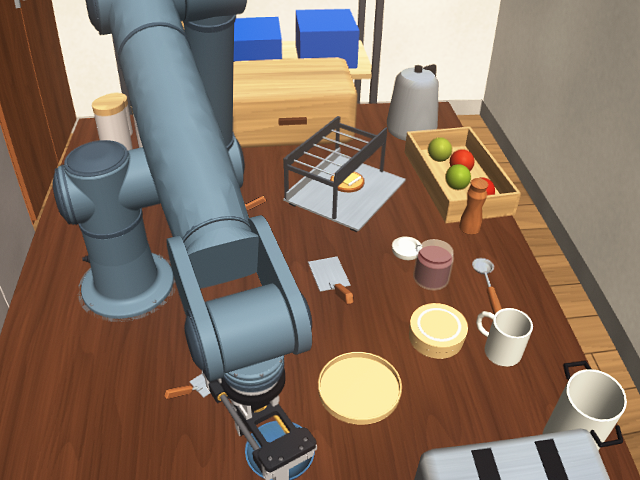

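Top view: the rack is at upper left (deck corners about (183,125), (280,200), (210,287)), with its open front facing up-right and the toast at (184,200). The tray is at (507,231), the cheese box at (448,141), the jar at (361,125) and the jar lid at (312,149). There are three server candidates: A blade at (345,244), B at (217,362), C at (500,380), partly hidden by the arm. I'll measure their sizes.

```bash
cat > h.py <<'E'
import numpy as np,cv2
def K(s):
    f=240/np.tan(np.radians(float(s["vfov"])/2)); return np.array([[f,0,float(s["cx"])],[0,f,float(s["cy"])],[0,0,1]])
def rays(s,px):
    n=cv2.undistortPoints(np.asarray(px,float).reshape(-1,1,2),K(s),np.array(s["distortion"],float))[:,0]
    return np.c_[n,np.ones(len(n))]
def plane(s,px,z):
    R,t=np.array(s["R"]),np.array(s["t"]); d=rays(s,px)@R; c=-R.T@t
    return c+d*((z-c[2])/d[:,2])[:,None]
def cloud(s):
    R,t=np.array(s["R"]),np.array(s["t"])
    v,u=np.mgrid[:480,:640]; p=rays(s,np.c_[u.ravel(),v.ravel()])*np.array(s["range_z"]).ravel()[:,None]
    return ((p-t)@R).reshape(480,640,3)
def rect(P):
    (c,sz,a)=cv2.minAreaRect((P[:,:2]*1000).astype(np.float32)); return np.round(c,1),np.round(sz,1),round(a,1)
def circ(P):
    h=cv2.convexHull((P[:,:2]*1000).astype(np.float32))[:,0]
    (c,r)=cv2.minEnclosingCircle(h); A=np.c_[2*h,np.ones(len(h))]; q=np.linalg.lstsq(A,(h**2).sum(1),rcond=None)[0]
    return np.round(c,1),round(r,1),"fit",np.round(q[:2],1),round(float(np.sqrt(q[2]+q[0]**2+q[1]**2)),1)
def comp(m,seed):
    n,l,st,ce=cv2.connectedComponentsWithStats(m.astype(np.uint8)); k=l[seed[1],seed[0]]
    return (l==k) if k else np.zeros_like(m)
def outline(m):
    c,_=cv2.findContours(m.astype(np.uint8),cv2.RETR_EXTERNAL,cv2.CHAIN_APPROX_NONE); return max(c,key=len)[:,0]
E
python3 - <<'E'
from h import *
s=dict(np.load("top0.npz")); C=cloud(s); img=s["img"]; hsv=cv2.cvtColor(img,cv2.COLOR_RGB2HSV)
grey=(hsv[...,1]<60)&(hsv[...,2]>120)
for n,p in dict(A=(345,248),B=(217,368),C=(499,378)).items():
    m=comp(grey,p)
    if m.any():
        o=outline(m);print(n,m.sum(),rect(plane(s,o,.002)),"z",np.median(C[m][:,2]).round(4))
wood=(hsv[...,1]>130)&(hsv[...,0]<14)&(hsv[...,2]>140)
for n,p,z in (("A",(400,233),.045),("B",(217,325),.03)):
    m=comp(wood,p); 
    if m.any(): print("handle",n,rect(plane(s,outline(m),z)),C[m].mean(0).round(3), C[m][:,2].max())
# rack
roi=np.zeros((480,640),bool);roi[115:295,80:290]=1
z=C[...,2]; m=roi&(abs(z-.02)<.006)&grey
m=cv2.morphologyEx(m.astype(np.uint8),cv2.MORPH_OPEN,np.ones((3,3)))>0
print("deck",m.sum(),np.median(z[m]),rect(plane(s,np.argwhere(m)[:,::-1],.02)))
m2=roi&(z>.1); print("shelf",m2.sum(),rect(C[m2]),C[m2][:,2].max())
m=np.zeros_like(roi);m[170:230,155:215]=1
mt=m&(z>.027)&(z<.06)&(hsv[...,1]>70); mt=comp(mt,(173,207)) if mt[207,173] else mt
print("toast",mt.sum(),circ(C[mt]),np.percentile(C[mt][:,2],[5,50,99]))
for n,(u,v,w),zz in (("tray",(507,231,46),.018),("box",(448,141,38),.04),("jar",(361,125,30),.085),("jlid",(312,149,22),.022)):
    m=np.zeros_like(roi);m[max(v-w,0):v+w,u-w:u+w]=1; m&=(z>.006)
    if n!="tray": m&=(z>zz*.85)&(z<zz+.01)
    print(n,m.sum(),circ(C[m]),np.percentile(C[m][:,2],[5,50,99]).round(4))
print("table z",np.median(z[300:330,100:180]))
crops=[cv2.resize(img[y-50:y+50,x-65:x+65,::-1],(390,300),interpolation=cv2.INTER_CUBIC) for x,y in((360,240),(217,345),(510,395))]
crops.append(cv2.resize(img[115:295,75:300,::-1],(390,300),interpolation=cv2.INTER_CUBIC))
cv2.imwrite("pics/cand.png",np.vstack([np.hstack(crops[:2]),np.hstack(crops[2:])]))
E
```

```text
A 1828 (array([463.5, -14.2]), array([ 73. , 115.6]), 10.1) z 0.0021
B 910 (array([234.4, 244.5]), array([49.4, 74.9]), 86.4) z 0.0016
C 18357 (array([ 104.9, -195.6]), array([288.9, 295.6]), 19.0) z 0.7343
handle B (array([301.8, 241.1]), array([53.6,  9.7]), 1.2) [0.301 0.24  0.034] 0.04933547859732712
deck 9977 0.020223149142388628 (array([543.9, 292.3]), array([261.7, 225.6]), 51.1)
shelf 3512 (array([447.3, 226.3]), array([483.9, 154.9]), 50.9) 1.0095914999331088
toast 867 (array([548.8, 311.6]), 45.4, 'fit', array([549.1, 311.8]), 43.2) [0.03182848 0.03575544 0.04444145]
tray 935 (array([ 418.1, -193.2]), 234.8, 'fit', array([ 356.4, -224.1]), 233.2) [0.0062 0.0144 1.0096]
box 2696 (array([ 664.3, -218.1]), 60.9, 'fit', array([ 664.1, -218.2]), 59.7) [0.0373 0.0404 0.0446]
jar 1273 (array([693.8, -38.3]), 43.0, 'fit', array([694.3, -40.8]), 39.7) [0.0751 0.0848 0.0891]
jlid 317 (array([656.6,  55.6]), 34.7, 'fit', array([656.9,  54.5]), 32.7) [0.0189 0.0206 0.025 ]
table z 0.00029490980214132417
```

View pics/cand.png

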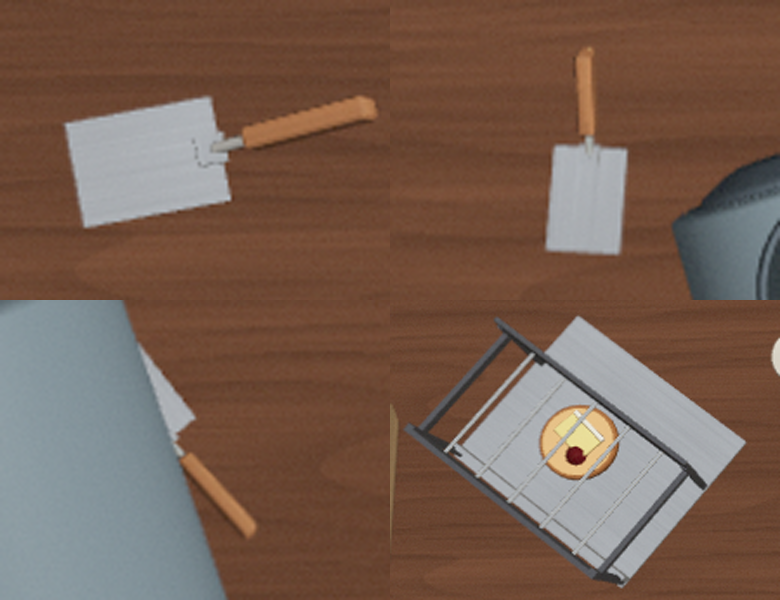

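A, blade (345,244), measures 73 x 100 mm plus its neck. B is 50 x 75 mm and C's handle is clearly shorter, so A is the server meant, and the crop confirms it. Next I'll refine the poses and check the wrist angles for the planned tilts.

```bash
python3 - <<'E'
from h import *
from scipy.spatial.transform import Rotation as Ro
s=dict(np.load("top0.npz")); C=cloud(s); img=s["img"]; hsv=cv2.cvtColor(img,cv2.COLOR_RGB2HSV); z=C[...,2]
grey=((hsv[...,1]<60)&(hsv[...,2]>120)).astype(np.uint8)
m=comp(cv2.morphologyEx(grey,cv2.MORPH_OPEN,np.ones((15,15))),(345,248)); P=plane(s,outline(m),.002);print("A blade",rect(P))
m=np.zeros((480,640),bool);m[215:245,372:425]=1;m&=(z>.012)&(z<.09);H=C[m];print("A handle",H.mean(0).round(3),H[:,2].min(),H[:,2].max())
c,d=H[:,:2].mean(0),np.linalg.svd(H[:,:2]-H[:,:2].mean(0))[2][0];print("dir",np.degrees(np.arctan2(*-d[::-1])), np.degrees(np.arctan2(*d[::-1])))
m=np.zeros((480,640),bool);m[175:290,450:560]=1;m&=(z>.009)&(z<.03);print("tray",m.sum(),circ(C[m]),np.percentile(z[m],[5,50,99]).round(4))
hue=hsv[...,0]; m=np.zeros((480,640),bool);m[170:230,155:215]=1
m&=(hsv[...,1]>60); m=cv2.morphologyEx(m.astype(np.uint8),cv2.MORPH_CLOSE,np.ones((5,5)));m=comp(m,(172,205));o=outline(m);print("toast",m.sum(),circ(plane(s,o,.03)))
s2=dict(np.load("side0.npz"));h2=cv2.cvtColor(s2["img"],cv2.COLOR_RGB2HSV);g2=((h2[...,1]<60)&(h2[...,2]>120)).astype(np.uint8)
m=comp(cv2.morphologyEx(g2,cv2.MORPH_OPEN,np.ones((9,9))),(328,272))
if m.any():print("side blade",rect(plane(s2,outline(m),.002)))
# wrist angles: heading hd, tilt th (body back), tool y sign
def wr(hd,th,sg,az,f):
    h=np.radians(hd);t=np.radians(th);x=np.array([np.cos(h),np.sin(h),0]);zt=np.sin(t)*x+np.array([0,0,-np.cos(t)])
    yt=sg*np.array([-np.sin(h),np.cos(h),0]);xt=np.cross(yt,zt)
    R=Ro.from_matrix(np.c_[xt,yt,zt])
    Q=(Ro.from_euler("z",az,degrees=True)*Ro.from_euler("y",f,degrees=True)).inv()*R*Ro.from_euler("z",-90,degrees=True)
    with np.errstate(all="ignore"): e=Q.as_euler("ZYZ",degrees=True)
    return e.round(0)
for n,hd,j1 in(("pick",100,-15),("rackfront",141,0),("rackin",141,5),("tray100",100,-45),("tray60",60,-45),("tray200",200,-45),("tray160",160,-45),("tray-35",-35,-45)):
  for th in(10,35): print(n,th,[wr(hd,th,sg,j1,f) .tolist()for sg in(1,-1) for f in (95,115)])
E
```

```text
A blade (array([462.3,  -7.8]), array([ 73.1, 102.3]), 9.8)
A handle [ 0.479 -0.108  0.048] 0.01386120995873144 0.07148162263828746
dir 99.65695020832902 -80.34304979167099
tray 613 (array([ 482. , -333.4]), 81.5, 'fit', array([ 482.6, -333.2]), 80.2) [0.0099 0.0167 0.0215]
toast 1615 (array([549.5, 312.5]), 46.7, 'fit', array([549.5, 312.9]), 45.8)
side blade (array([461.4,  -4.6]), array([ 72.8, 100.5]), 9.9)
pick 10 [[9.0, 89.0, 155.0], [10.0, 70.0, 151.0], [9.0, 89.0, -25.0], [10.0, 70.0, -29.0]]
pick 35 [[32.0, 100.0, 156.0], [32.0, 83.0, 146.0], [32.0, 100.0, -24.0], [32.0, 83.0, -34.0]]
rackfront 10 [[6.0, 93.0, 129.0], [7.0, 73.0, 127.0], [6.0, 93.0, -51.0], [7.0, 73.0, -53.0]]
rackfront 35 [[23.0, 112.0, 133.0], [21.0, 93.0, 125.0], [23.0, 112.0, -47.0], [21.0, 93.0, -55.0]]
rackin 10 [[7.0, 92.0, 134.0], [7.0, 72.0, 131.0], [7.0, 92.0, -46.0], [7.0, 72.0, -49.0]]
rackin 35 [[25.0, 110.0, 137.0], [23.0, 92.0, 129.0], [25.0, 110.0, -43.0], [23.0, 92.0, -51.0]]
tray100 10 [[6.0, 93.0, 125.0], [6.0, 73.0, 123.0], [6.0, 93.0, -55.0], [6.0, 73.0, -57.0]]
tray100 35 [[21.0, 113.0, 128.0], [19.0, 95.0, 121.0], [21.0, 113.0, -52.0], [19.0, 95.0, -59.0]]
tray60 10 [[10.0, 88.0, 164.0], [10.0, 68.0, 161.0], [10.0, 88.0, -16.0], [10.0, 68.0, -19.0]]
tray60 35 [[34.0, 94.0, 165.0], [35.0, 78.0, 154.0], [34.0, 94.0, -15.0], [35.0, 78.0, -26.0]]
tray200 10 [[-9.0, 89.0, 25.0], [-10.0, 70.0, 29.0], [-9.0, 89.0, -155.0], [-10.0, 70.0, -151.0]]
tray200 35 [[-32.0, 100.0, 24.0], [-32.0, 83.0, 34.0], [-32.0, 100.0, -156.0], [-32.0, 83.0, -146.0]]
tray160 10 [[-4.0, 94.0, 65.0], [-4.0, 74.0, 67.0], [-4.0, 94.0, -115.0], [-4.0, 74.0, -113.0]]
tray160 35 [[-16.0, 117.0, 62.0], [-14.0, 97.0, 67.0], [-16.0, 117.0, -118.0], [-14.0, 97.0, -113.0]]
tray-35 10 [[2.0, 75.0, -100.0], [2.0, 55.0, -101.0], [2.0, 75.0, 80.0], [2.0, 55.0, 79.0]]
tray-35 35 [[7.0, 51.0, -103.0], [11.0, 31.0, -108.0], [7.0, 51.0, 77.0], [11.0, 31.0, 72.0]]
```

```bash
cat >> h.py <<'E'
from scipy.spatial.transform import Rotation as Ro
def tool(hd,th):
    h,t=np.radians([hd,th]);x=np.array([np.cos(h),np.sin(h),0]);zt=np.sin(t)*x-[0,0,np.cos(t)]
    yt=np.array([np.sin(h),-np.cos(h),0]); return Ro.from_matrix(np.c_[np.cross(yt,zt),yt,zt])
def plan(st,hd,th,pos,nr=None,ns=None):
    "turn rows first, then shift rows, in units"
    R0=Ro.from_rotvec(st["tcp_rot"]);R1=tool(hd,th)
    r=np.degrees((R0.inv()*R1).as_rotvec())/5; d=R1.inv().apply(np.array(pos)-st["tool_pos"])/.03
    for n,k,v in(("turn",nr,r),("shift",ns,d)):
        k=k or max(1,int(np.ceil(abs(v).max()/.95))); print(n,k,"x",np.round(v/k,3).tolist(),"total",v.round(3).tolist())
E
python3 - <<'E'
from h import *
from plant import ctrl
st=ctrl.read_state(); g=np.array([.4795,-.1097,.039]);zt=tool(99.7,30).as_matrix()[:,2]
plan(st,99.7,30,g-.082*zt); print(st["tool_pos"],g-.082*zt,g+.008*zt)
E
```

```text
turn 15 x [0.253, 0.343, -0.947] total [3.791, 5.149, -14.206]
shift 11 x [0.865, 0.793, 0.868] total [9.513, 8.727, 9.552]
[ 0.29411053 -0.57908124  0.21548853] [ 0.48640806 -0.15011384  0.11001408] [ 0.47882604 -0.10575719  0.0320718 ]
```

jog_arm(targets=[0.253,0.343,-0.947,0,0,0,70,0.253,0.343,-0.947,0,0,0,70,0.253,0.343,-0.947,0,0,0,70,0.253,0.343,-0.947,0,0,0,70,0.253,0.343,-0.947,0,0,0,70,0.253,0.343,-0.947,0,0,0,70,0.253,0.343,-0.947,0,0,0,70,0.253,0.343,-0.947,0,0,0,70], grip_force=45)

```text
clock: 0.9
tool_pos: [0.2941, -0.5793, 0.2158]
tcp_rot: [-2.445, -1.565, -0.277]
contact_force: [-1.5, 0.7, 0.7]
width: 0.0697
grip_force: 0.0
```

jog_arm(targets=[0.253,0.343,-0.947,0,0,0,70,0.253,0.343,-0.947,0,0,0,70,0.253,0.343,-0.947,0,0,0,70,0.253,0.343,-0.947,0,0,0,70,0.253,0.343,-0.947,0,0,0,70,0.253,0.343,-0.947,0,0,0,70,0.253,0.343,-0.947,0,0,0,70])

```text
clock: 1.6
tool_pos: [0.2941, -0.5794, 0.2158]
tcp_rot: [-1.739, -2.069, -0.467]
contact_force: [0.6, 0.2, -0.9]
width: 0.0699
grip_force: 0.0
```

jog_arm(targets=[0,0,0,0.865,0.793,0.868,70,0,0,0,0.865,0.793,0.868,70,0,0,0,0.865,0.793,0.868,70,0,0,0,0.865,0.793,0.868,70,0,0,0,0.865,0.793,0.868,70,0,0,0,0.865,0.793,0.868,70,0,0,0,0.865,0.793,0.868,70,0,0,0,0.865,0.793,0.868,70])

```text
clock: 2.4
tool_pos: [0.4343, -0.2659, 0.1386]
tcp_rot: [-1.744, -2.067, -0.466]
contact_force: [0.6, 0.2, -0.4]
width: 0.0702
grip_force: 0.0
```

jog_arm(targets=[0,0,0,0.865,0.793,0.868,70,0,0,0,0.865,0.793,0.868,70,0,0,0,0.865,0.793,0.868,70,0,0,0,0,0,0,70,0,0,0,0,0,0,70])

```text
clock: 2.9
tool_pos: [0.4862, -0.1501, 0.11]
tcp_rot: [-1.742, -2.068, -0.464]
contact_force: [-0.4, 0.3, 0.4]
width: 0.0703
grip_force: 0.0
```

```bash
python3 - <<'E'
from h import *
from plant import ctrl
st=ctrl.read_state(); g=np.array([.4795,-.1097,.039]);zt=tool(99.7,30).as_matrix()[:,2]
plan(st,99.7,30,g+.008*zt,ns=5); print(st["clock"],st["joint_pos"].round(2),st["contact_force"])
s=ctrl.snapshot("top");cv2.imwrite("pics/t1.png",s["img"][100:400,240:640,::-1]); np.savez("t1.npz",**s)
E
```

```text
turn 1 x [-0.021, 0.015, 0.012] total [-0.021, 0.015, 0.012]
shift 5 x [0.0, 0.001, 0.6] total [0.0, 0.007, 2.998]
2.9 [-0.7   0.26  1.82  0.33  1.48 -0.97] [-0.35730764  0.27788099  0.42321407]
```

View pics/t1.png

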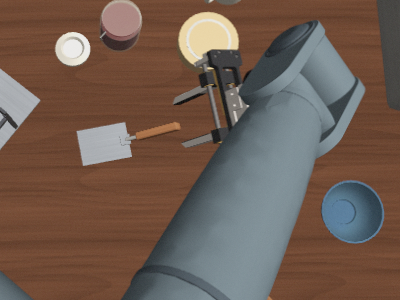

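The crop shows the fingers, at (190,98) and (205,140), on either side of the handle's line, whose end is at (178,126). Advancing.

jog_arm(targets=[0,0,0,0,0,0.6,60,0,0,0,0,0,0.6,60,0,0,0,0,0,0.6,60,0,0,0,0,0,0.6,60,0,0,0,0,0,0.6,60,0,0,0,0,0,0,60,0,0,0,0,0,0,60])

```text
clock: 3.65
tool_pos: [0.4791, -0.1079, 0.0328]
tcp_rot: [-1.746, -2.067, -0.466]
contact_force: [-0.2, -0.2, 0.5]
width: 0.0599
grip_force: 0.0
```

```bash
python3 - <<'E'
from h import *
from plant import ctrl
st=ctrl.read_state(); g=np.array([.4795,-.1097,.039]);zt=tool(99.7,30).as_matrix()[:,2]
plan(st,99.7,30,g+.008*zt); print(st["clock"],st["contact_force"])
E
```

```text
turn 1 x [0.01, 0.025, -0.014] total [0.01, 0.025, -0.014]
shift 1 x [0.051, 0.004, 0.057] total [0.051, 0.004, 0.057]
3.65 [-0.17725791 -0.16143304  0.53240285]
```

jog_arm(targets=[0,0,0,0,0,0,0,0,0,0,0,0,0,0,0,0,0,0,0,0,0,0,0,0,0,0,0,0,0,0,0,0,0,0,0,0,0,0,0,0,0,0,0,0,0,0,0,0,0,0,0,0,0,0,0,0], grip_force=45)

```text
clock: 4.45
tool_pos: [0.479, -0.1066, 0.0324]
tcp_rot: [-1.744, -2.067, -0.466]
contact_force: [-0.1, -0.4, -0.6]
width: 0.0155
grip_force: 45.0
```

```bash
cat >> h.py <<'E'
def tcp(S,hd,p,TH=30,off=(0,0,0)):
    "server origin S (m), heading, nose-down pitch deg -> (hd,tilt,TCP)"
    h=np.radians(hd);Rs=Ro.from_euler("ZY",[hd,p],degrees=True)
    g=np.array(S)+Rs.apply([-.105,0,.039]); return hd,TH-p,g+.008*tool(hd,TH-p).as_matrix()[:,2]
RO=np.array([.5458,.2907]);XR=np.array([-.778,.628]);YR=np.array([-.628,-.778])
def rk(x,y,z): return np.r_[RO+x*XR+y*YR,z]
def rkinv(P): d=np.asarray(P)[...,:2]-RO; return np.stack([d@XR,d@YR],-1)
E
python3 - <<'E'
from h import *
from plant import ctrl
st=ctrl.read_state()
a=tcp([.4618,-.0062,.06],99.7,0); plan(st,*a)
st["tool_pos"]=a[2];st["tcp_rot"]=tool(a[0],a[1]).as_rotvec()
b=tcp(rk(-.13,-.0194,.06),141.1,0);print(b); plan(st,*b)
E
```

```text
turn 1 x [0.0, 0.021, -0.0] total [0.0, 0.021, -0.0]
shift 2 x [0.51, -0.001, -0.853] total [1.02, -0.001, -1.707]
(141.1, 30, array([0.73772576, 0.16072893, 0.0920718 ]))
turn 8 x [0.518, -0.0, -0.896] total [4.14, -0.0, -7.171]
shift 13 x [-0.076, 0.949, -0.044] total [-0.986, 12.332, -0.569]
```

jog_arm(targets=[0,0,0,0.34,0,-0.57,0,0,0,0,0.34,0,-0.57,0,0,0,0,0.34,0,-0.57,0,0.518,0,-0.896,0,0,0,0,0.518,0,-0.896,0,0,0,0,0.518,0,-0.896,0,0,0,0,0.518,0,-0.896,0,0,0,0,0.518,0,-0.896,0,0,0,0])

```text
clock: 5.25
tool_pos: [0.4786, -0.1057, 0.0917]
tcp_rot: [-1.212, -2.366, -0.322]
contact_force: [0.5, 0.2, -1.6]
width: 0.0157
grip_force: 45.0
```

jog_arm(targets=[0.518,0,-0.896,0,0,0,0,0.518,0,-0.896,0,0,0,0,0.518,0,-0.896,0,0,0,0,0,0,0,-0.076,0.949,-0.044,0,0,0,0,-0.076,0.949,-0.044,0,0,0,0,-0.076,0.949,-0.044,0,0,0,0,-0.076,0.949,-0.044,0,0,0,0,-0.076,0.949,-0.044,0])

```text
clock: 6.05
tool_pos: [0.5789, -0.0022, 0.0914]
tcp_rot: [-0.879, -2.488, -0.232]
contact_force: [-0.4, -0.9, -0.8]
width: 0.0162
grip_force: 45.0
```

jog_arm(targets=[0,0,0,-0.076,0.949,-0.044,0,0,0,0,-0.076,0.949,-0.044,0,0,0,0,-0.076,0.949,-0.044,0,0,0,0,-0.076,0.949,-0.044,0,0,0,0,-0.076,0.949,-0.044,0,0,0,0,-0.076,0.949,-0.044,0,0,0,0,-0.076,0.949,-0.044,0,0,0,0,-0.076,0.949,-0.044,0])

```text
clock: 6.85
tool_pos: [0.7382, 0.1617, 0.0906]
tcp_rot: [-0.879, -2.487, -0.232]
contact_force: [0.1, -0.0, -1.4]
width: 0.0155
grip_force: 45.0
```

jog_arm(targets=[0,0,0,0,0,0,0,0,0,0,0,0,0,0])

```text
clock: 7.05
tool_pos: [0.7373, 0.1609, 0.0904]
tcp_rot: [-0.878, -2.487, -0.231]
contact_force: [-0.4, 0.6, -1.2]
width: 0.0157
grip_force: 45.0
```

```bash
python3 - <<'E'
from h import *
from plant import ctrl
st=ctrl.read_state(); plan(st,*tcp(rk(-.13,-.0194,.06),141.1,0)); print(st["clock"],st["joint_pos"].round(2))
for n in("top","side"):
    s=ctrl.snapshot(n);np.savez(n+"2.npz",**s);cv2.imwrite(f"pics/{n}2.png",s["img"][...,::-1])
    C=cloud(s);z=C[...,2];q=rkinv(C); hsv=cv2.cvtColor(s["img"],cv2.COLOR_RGB2HSV)
    m=(q[...,0]>-.2)&(q[...,0]<-.06)&(abs(q[...,1]+.0194)<.06)&(z>.05)&(z<.075)&(hsv[...,1]<60)&(hsv[...,2]>110)
    m=cv2.morphologyEx(m.astype(np.uint8),cv2.MORPH_OPEN,np.ones((5,5)))>0
    if m.sum()>50:
        P=C[m];Q=q[m];A=np.c_[Q,np.ones(len(Q))];f=np.linalg.lstsq(A,P[:,2],rcond=None)[0]
        print(n,m.sum(),"slope deg",np.degrees(f[:2]).round(2),"z med",np.median(P[:,2]),"rack x",Q[:,0].min(),Q[:,0].max(),"rect",rect(P), cv2.minAreaRect((Q*1000).astype(np.float32)))
E
```

```text
turn 1 x [-0.035, 0.003, -0.009] total [-0.035, 0.003, -0.009]
shift 1 x [0.014, 0.004, -0.057] total [0.014, 0.004, -0.057]
7.05 [-0.04  0.84  1.02  0.3   1.7  -0.96]
top 584 slope deg [0.13 0.33] z med 0.06007442404576017 rack x -0.15776293274689704 -0.07850396251269293 rect (array([659.9, 253.7]), array([42.8, 86. ]), 79.0) ((-112.01515197753906, -42.81254577636719), (86.02095031738281, 42.816402435302734), 27.866437911987305)
side 632 slope deg [-1.73  0.56] z med 0.0611494234864593 rack x -0.18184609534879295 -0.0769899985988968 rect (array([658.2, 224.1]), array([ 79.9, 105. ]), 52.1) ((-129.279296875, -18.717620849609375), (104.94249725341797, 79.85857391357422), 1.05286705493927)
```

View pics/top2.png

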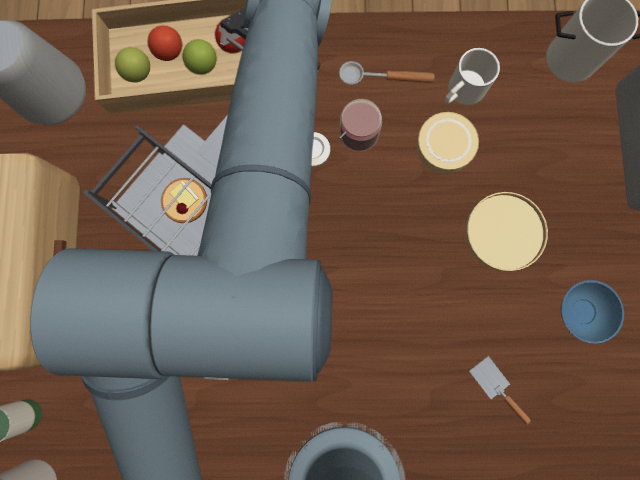

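```bash
python3 - <<'E'
from h import *
s=dict(np.load("top0.npz"));C=cloud(s);z=C[...,2]
for n,(a,b,c,d) in dict(crate=(0,110,90,268),mill=(20,82,258,292)).items():
    m=np.zeros((480,640),bool);m[a:b,c:d]=1;m&=(z>.015);P=C[m];print(n,P.min(0).round(3),P.max(0).round(3),rect(P),np.percentile(P[:,2],[50,90,99]).round(3))
im=cv2.imread("pics/side2.png");cv2.imwrite("pics/side2c.png",cv2.resize(im[60:300,260:560],None,fx=2.4,fy=2.4))
E
```

```text
crate [0.318 0.019 0.015] [0.98  0.508 1.01 ] (array([630. , 274.6]), array([716.2, 369.1]), 12.0) [0.06  0.075 0.145]
mill [0.318 0.019 0.015] [0.943 0.166 1.01 ] (array([629.2, 102.3]), array([639.7,  69.3]), 8.7) [0.083 0.146 0.153]
```

View pics/side2c.png

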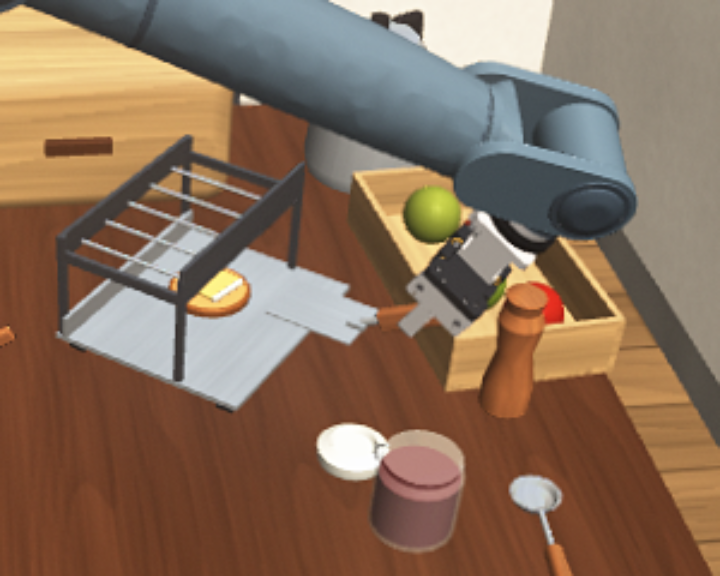

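The side view shows the server level and aimed at the deck, with the gripper close to the pepper mill and the crate. I'll locate both exactly before lowering.

```bash
python3 - <<'E'
from h import *
s=dict(np.load("top0.npz"));C=cloud(s);z=C[...,2]; s2=dict(np.load("side0.npz"));C2=cloud(s2);z2=C2[...,2]
B=np.r_[C.reshape(-1,3),C2.reshape(-1,3)]
B=B[(B[:,2]>.02)&(B[:,2]<.25)&(B[:,0]>.6)&(B[:,0]<1)&(B[:,1]>.03)&(B[:,1]<.4)]
q=rkinv(B)
m=(B[:,1]<.125)&(B[:,0]>.74)
for lo in(.05,.09,.12,.14): 
    k=m&(B[:,2]>lo); 
    if k.sum():print("mill z>",lo,k.sum(),B[k].min(0).round(3),B[k].max(0).round(3))
k=(B[:,2]>.04)&(B[:,2]<.075)&(B[:,1]>.135)&(q[:,0]<-.12);print("crate",B[k].min(0).round(3),B[k].max(0).round(3))
for y0 in(.14,.18,.22,.26,.3):
    kk=k&(abs(B[:,1]-y0)<.015); 
    if kk.any():print(y0,"min x",B[kk,0].min().round(3), "zmax near",B[kk&(B[:,0]<B[kk,0].min()+.012),2].max().round(3))
# gripper body corners in world for server at given rack x,z
for x,zz in((-.13,.06),(-.097,.06),(-.097,.02),(-.13,.09),(.045,.022)):
    hd,th,P=tcp(rk(x,-.0194,zz),141.1,0);R=tool(hd,th)
    c=[P+R.apply([a,b,-.086]) for a in(-.0375,.0375) for b in(-.0885,.0885)];print(x,zz,np.round(c,3).tolist())
E
```

```text
mill z> 0.05 1093 [0.814 0.095 0.05 ] [0.863 0.125 0.157]
mill z> 0.09 766 [0.814 0.095 0.09 ] [0.863 0.125 0.157]
mill z> 0.12 443 [0.817 0.102 0.12 ] [0.86  0.125 0.157]
mill z> 0.14 282 [0.818 0.102 0.14 ] [0.86  0.125 0.157]
crate [0.758 0.135 0.04 ] [0.981 0.4   0.075]
0.14 min x 0.778 zmax near 0.073
0.18 min x 0.775 zmax near 0.075
0.22 min x 0.771 zmax near 0.073
0.26 min x 0.766 zmax near 0.073
0.3 min x 0.762 zmax near 0.073
-0.13 0.06 [[0.741, 0.044, 0.148], [0.852, 0.182, 0.148], [0.69, 0.085, 0.185], [0.801, 0.223, 0.185]]
-0.097 0.06 [[0.715, 0.065, 0.148], [0.826, 0.203, 0.148], [0.665, 0.106, 0.185], [0.776, 0.244, 0.185]]
-0.097 0.02 [[0.715, 0.065, 0.108], [0.826, 0.203, 0.108], [0.665, 0.106, 0.145], [0.776, 0.244, 0.145]]
-0.13 0.09 [[0.741, 0.044, 0.178], [0.852, 0.182, 0.178], [0.69, 0.085, 0.215], [0.801, 0.223, 0.215]]
0.045 0.022 [[0.605, 0.154, 0.11], [0.716, 0.292, 0.11], [0.554, 0.195, 0.147], [0.665, 0.333, 0.147]]
```

jog_arm(targets=[0,0,0,0.476,0,0.275,0,0,0,0,0.476,0,0.275,0,0,0,0,0,0,0,0])

```text
clock: 7.45
tool_pos: [0.7106, 0.1818, 0.0916]
tcp_rot: [-0.879, -2.487, -0.232]
contact_force: [-0.1, -0.8, -1.7]
width: 0.0158
grip_force: 45.0
```

```bash
python3 - <<'E'
from h import *
from plant import ctrl
st=ctrl.read_state(); plan(st,*tcp(rk(-.097,-.0194,.028),141.1,3),nr=1,ns=5); print(st["clock"],st["contact_force"])
E
```

```text
turn 1 x [-0.029, -0.603, -0.01] total [-0.029, -0.603, -0.01]
shift 5 x [-0.077, 0.005, 0.158] total [-0.385, 0.023, 0.789]
7.45 [-0.13383371 -0.83055455 -1.73146656]
```

jog_arm(targets=[-0.03,-0.6,-0.01,0,0,0,0,0,0,0,-0.077,0.005,0.158,0,0,0,0,-0.077,0.005,0.158,0,0,0,0,-0.077,0.005,0.158,0,0,0,0,-0.077,0.005,0.158,0,0,0,0,-0.077,0.005,0.158,0,0,0,0,0,0,0,0])

```text
clock: 8.15
tool_pos: [0.7116, 0.1823, 0.0635]
tcp_rot: [-0.896, -2.535, -0.215]
contact_force: [0.5, -1.3, -1.3]
width: 0.0156
grip_force: 45.0
```

jog_arm(targets=[0,0,0,-0.03,0,0.06,0,0,0,0,0,0,0,0])

```text
clock: 8.35
tool_pos: [0.7123, 0.1824, 0.063]
tcp_rot: [-0.896, -2.537, -0.216]
contact_force: [0.9, -0.3, -1.5]
width: 0.0157
grip_force: 45.0
```

jog_arm(targets=[0,0,0,-0.03,0,0.06,0,0,0,0,0,0,0,0])

```text
clock: 8.55
tool_pos: [0.7122, 0.1825, 0.061]
tcp_rot: [-0.896, -2.537, -0.216]
contact_force: [-0.2, -0.4, -1.7]
width: 0.0152
grip_force: 45.0
```

jog_arm(targets=[0,0,0,-0.015,0,0.03,0,0,0,0,0,0,0,0])

```text
clock: 8.75
tool_pos: [0.7123, 0.1825, 0.0603]
tcp_rot: [-0.896, -2.537, -0.216]
contact_force: [-0.3, 0.4, -1.2]
width: 0.0158
grip_force: 45.0
```

jog_arm(targets=[0,0,0,-0.015,0,0.03,0,0,0,0,0,0,0,0])

```text
clock: 8.95
tool_pos: [0.7125, 0.1825, 0.0599]
tcp_rot: [-0.896, -2.537, -0.217]
contact_force: [0.8, -0.9, 2.2]
width: 0.0156
grip_force: 45.0
```

jog_arm(targets=[0,0,0,-0.015,0,0.03,0,0,0,0,0,0,0,0])

```text
clock: 9.15
tool_pos: [0.7127, 0.1824, 0.0591]
tcp_rot: [-0.896, -2.537, -0.217]
contact_force: [1.1, -1.4, 4.5]
width: 0.0159
grip_force: 45.0
```

```bash
python3 - <<'E'
from h import *
from plant import ctrl
st=ctrl.read_state(); plan(st,*tcp(rk(-.097,-.0194,.0226),141.1,3)); print(st["clock"],st["contact_force"],st["torque"])
s=ctrl.snapshot("side");C=cloud(s);z=C[...,2];q=rkinv(C);hsv=cv2.cvtColor(s["img"],cv2.COLOR_RGB2HSV)
m=(q[...,0]>-.147)&(q[...,0]<-.04)&(abs(q[...,1]+.0194)<.032)&(z>.015)&(z<.05)&(hsv[...,1]<60)
for a in range(-140,-30,10):
    k=m&(abs(q[...,0]*1000-a)<5);print(a,k.sum(),np.median(z[k])*1000 if k.any() else 0)
cv2.imwrite("pics/s3.png",cv2.resize(s["img"][120:250,270:430,::-1],None,fx=4.5,fy=4.5))
E
```

```text
turn 1 x [0.024, 0.015, 0.001] total [0.024, 0.015, 0.001]
shift 1 x [0.066, -0.039, 0.002] total [0.066, -0.039, 0.002]
9.15 [ 1.12572533 -1.37238916  4.53299734] [0.27280181 0.4239488  0.02487888]
-140 51 27.4887447534514
-130 60 27.297753719245055
-120 50 26.111292059603183
-110 60 25.91914546345233
-100 51 24.488894710951794
-90 60 24.50748891238872
-80 51 24.2437747021138
-70 53 23.502384835616212
-60 58 22.318076902018174
-50 50 23.479074776637724
-40 20 20.878833337001154
```

View pics/s3.png

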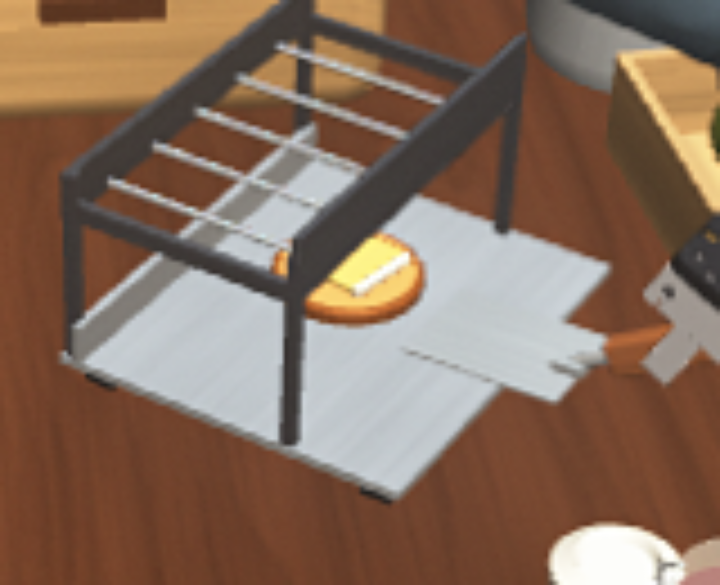

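The nose sits on the deck at about 6 N, roughly 10 mm short of the toast and in line with it. Sliding in.

jog_arm(targets=[0,0,0,0.148,-0.005,0.076,0,0,0,0,0.148,-0.005,0.076,0,0,0,0,0.148,-0.005,0.076,0,0,0,0,0.148,-0.005,0.076,0,0,0,0,0.148,-0.005,0.076,0,0,0,0,0.148,-0.005,0.076,0,0,0,0,0.148,-0.005,0.076,0,0,0,0,0.148,-0.005,0.076,0])

```text
clock: 10.0
tool_pos: [0.681, 0.2067, 0.0588]
tcp_rot: [-0.897, -2.538, -0.217]
contact_force: [2.8, -1.6, 5.6]
width: 0.0157
grip_force: 45.0
```

jog_arm(targets=[0,0,0,0.148,0,0.076,0,0,0,0,0.148,0,0.076,0,0,0,0,0.148,0,0.076,0,0,0,0,0.148,0,0.076,0,0,0,0,0.148,0,0.076,0,0,0,0,0.148,0,0.076,0,0,0,0,0.148,0,0.076,0,0,0,0,0.148,0,0.076,0])

```text
clock: 10.8
tool_pos: [0.65, 0.2318, 0.0586]
tcp_rot: [-0.897, -2.538, -0.218]
contact_force: [3.3, -1.7, 5.0]
width: 0.0156
grip_force: 45.0
```

```bash
cat > look.py <<'E'
from h import *
from plant import ctrl
st=ctrl.read_state();print(st["clock"],st["contact_force"].round(1),st["torque"].round(2),st["joint_pos"].round(2))
def toast(n,zt=.034):
    s=ctrl.snapshot(n);C=cloud(s);z=C[...,2];q=rkinv(C);hsv=cv2.cvtColor(s["img"],cv2.COLOR_RGB2HSV)
    m=(q[...,0]>-.08)&(q[...,0]<.11)&(abs(q[...,1]+.0194)<.07)&(z>.025)&(z<.075)&(hsv[...,1]>80)
    m=cv2.morphologyEx(m.astype(np.uint8),cv2.MORPH_OPEN,np.ones((3,3)))>0
    if m.sum()<20: print(n,"none");return s
    P=q[m]*1000;print(n,m.sum(),"rack x",P[:,0].min().round(1),P[:,0].max().round(1),"y",P[:,1].min().round(1),P[:,1].max().round(1),"z pct",(np.percentile(z[m],[5,50,95])*1000).round(1))
    return s
E
python3 - <<'E'
from look import *
plan(st,*tcp(rk(.045,-.0194,.0226),141.1,3)); 
for n in("side","top"): toast(n)
E
```

```text
10.8 [ 3.3 -1.7  5. ] [0.27 0.29 0.  ] [ 0.06  0.68  1.33  0.31  1.49 -0.92]
turn 1 x [0.031, 0.026, 0.001] total [0.031, 0.026, 0.001]
shift 3 x [0.639, -0.002, 0.309] total [1.916, -0.005, 0.928]
side 200 rack x 9.3 105.0 y -61.4 11.0 z pct [32.2 37.3 44.1]
top 641 rack x 15.1 99.4 y -64.2 0.6 z pct [32.7 36.6 43.9]
```

jog_arm(targets=[0,0,0,0.142,0,0.072,0,0,0,0,0.142,0,0.072,0,0,0,0,0.142,0,0.072,0,0,0,0,0.142,0,0.072,0,0,0,0,0.142,0,0.072,0,0,0,0,0.142,0,0.072,0,0,0,0,0.142,0,0.072,0,0,0,0,0.142,0,0.072,0])

```text
clock: 11.7
tool_pos: [0.6201, 0.2557, 0.0582]
tcp_rot: [-0.897, -2.538, -0.217]
contact_force: [2.6, -1.9, 5.3]
width: 0.0158
grip_force: 45.0
```

jog_arm(targets=[0,0,0,0.142,0,0.072,0,0,0,0,0.142,0,0.072,0,0,0,0,0.142,0,0.072,0,0,0,0,0.142,0,0.072,0,0,0,0,0.142,0,0.072,0])

```text
clock: 12.2
tool_pos: [0.6037, 0.2692, 0.0585]
tcp_rot: [-0.899, -2.544, -0.216]
contact_force: [12.8, -12.9, 6.8]
width: 0.0158
grip_force: 45.0
```

```bash
python3 - <<'E'
from look import *
plan(st,*tcp(rk(.043,-.0194,.0226),141.1,3)); plan(st,*tcp(rk(.043,-.0194,.027),141.1,-3))
for n in("side","top"): s=toast(n); cv2.imwrite(f"pics/{n}4.png",s["img"][...,::-1])
im=cv2.imread("pics/side4.png");cv2.imwrite("pics/s4.png",cv2.resize(im[100:250,260:430],None,fx=4,fy=4))
E
```

```text
12.2 [ 12.8 -12.9   6.8] [-1.44 -1.22  0.3 ] [ 0.11  0.61  1.44  0.33  1.44 -0.88]
turn 1 x [0.037, 0.104, 0.002] total [0.037, 0.104, 0.002]
shift 1 x [0.094, -0.007, -0.006] total [0.094, -0.007, -0.006]
turn 2 x [0.018, 0.652, 0.002] total [0.037, 1.304, 0.004]
shift 1 x [-0.112, -0.007, 0.115] total [-0.112, -0.007, 0.115]
side 267 rack x -48.1 104.7 y -63.9 13.3 z pct [34.6 40.9 63.4]
top 62 rack x 58.3 88.9 y -63.9 -42.7 z pct [34.  37.4 40.2]
```

View pics/s4.png

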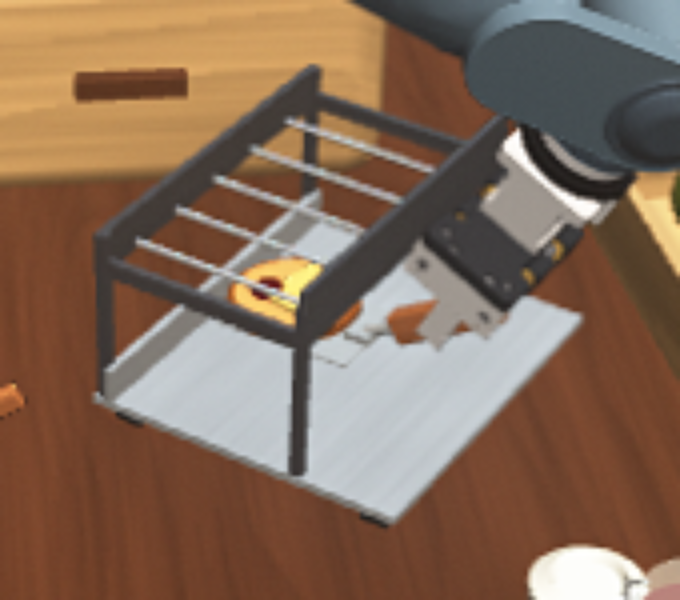

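The toast is riding on the blade and the nose has met the backstop at about 18 N. I'll back off a little and tilt the nose up to lift.

jog_arm(targets=[0,0,0,-0.148,0,-0.076,0,0,0.28,0,-0.045,0,-0.026,0,0,0.28,0,-0.045,0,-0.026,0,0,0.28,0,-0.045,0,-0.026,0,0,0.28,0,-0.045,0,-0.026,0,0,0.28,0,-0.045,0,-0.026,0,0,0,0,0,0,0,0,0,0,0,0,0,0,0])

```text
clock: 13.1
tool_pos: [0.6111, 0.2626, 0.0576]
tcp_rot: [-0.857, -2.424, -0.263]
contact_force: [0.9, 0.5, -1.4]
width: 0.0158
grip_force: 45.0
```

```bash
python3 - <<'E'
from look import *
plan(st,*tcp(rk(.035,-.0194,.036),141.1,-4)); plan(st,*tcp(rk(-.105,-.0194,.060),141.1,-4),ns=14)
for n in("side",): s=toast(n); cv2.imwrite(f"pics/{n}5.png",s["img"][...,::-1])
im=cv2.imread("pics/side5.png");cv2.imwrite("pics/s5.png",cv2.resize(im[100:250,260:430],None,fx=4,fy=4))
E
```

```text
13.1 [ 0.9  0.5 -1.4] [-0.37 -0.55  0.01] [ 0.08  0.68  1.37  0.39  1.55 -0.92]
turn 1 x [0.013, 0.009, -0.002] total [0.013, 0.009, -0.002]
shift 1 x [0.076, 0.01, -0.083] total [0.076, 0.01, -0.083]
turn 1 x [0.013, 0.009, -0.002] total [0.013, 0.009, -0.002]
shift 14 x [-0.239, 0.001, -0.24] total [-3.345, 0.009, -3.355]
side 331 rack x -61.4 94.4 y -68.4 27.5 z pct [47.6 55.2 64.8]
```

View pics/s5.png

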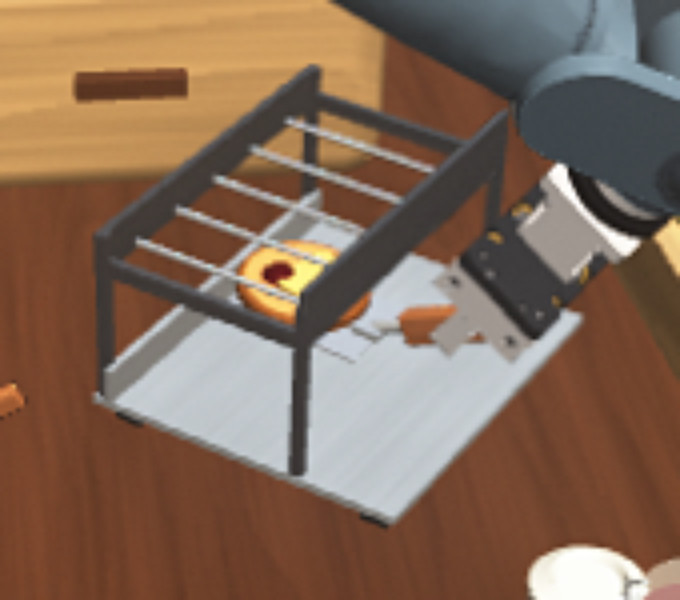

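jog_arm(targets=[0,0,0,-0.08,0,-0.08,0,0,0,0,-0.16,0,-0.16,0,0,0,0,-0.24,0,-0.24,0,0,0,0,-0.298,0,-0.298,0,0,0,0,-0.298,0,-0.298,0,0,0,0,-0.298,0,-0.298,0,0,0,0,-0.298,0,-0.298,0,0,0,0,-0.298,0,-0.298,0])

```text
clock: 13.95
tool_pos: [0.6758, 0.2103, 0.0741]
tcp_rot: [-0.857, -2.424, -0.263]
contact_force: [0.7, 0.2, -0.8]
width: 0.0158
grip_force: 45.0
```

jog_arm(targets=[0,0,0,-0.298,0,-0.298,0,0,0,0,-0.298,0,-0.298,0,0,0,0,-0.298,0,-0.298,0,0,0,0,-0.24,0,-0.24,0,0,0,0,-0.16,0,-0.16,0,0,0,0,-0.08,0,-0.08,0,0,0,0,0,0,0,0])

```text
clock: 14.65
tool_pos: [0.7195, 0.1749, 0.085]
tcp_rot: [-0.857, -2.424, -0.263]
contact_force: [-0.4, -0.6, -2.3]
width: 0.0158
grip_force: 45.0
```

```bash
cat >> look.py <<'E'
def onblade(n,S,hd,p):
    "toast in the server frame"
    s=ctrl.snapshot(n);C=cloud(s);hsv=cv2.cvtColor(s["img"],cv2.COLOR_RGB2HSV)
    Rs=Ro.from_euler("ZY",[hd,p],degrees=True);q=Rs.inv().apply((C-np.array(S)).reshape(-1,3)).reshape(C.shape)*1000
    m=(abs(q[...,0]-15)<75)&(abs(q[...,1])<60)&(q[...,2]>7)&(q[...,2]<35)&(hsv[...,1]>80)&(hsv[...,2]>120)
    m=cv2.morphologyEx(m.astype(np.uint8),cv2.MORPH_OPEN,np.ones((3,3)))>0
    Q=q[m&(q[...,0]>-45)]
    if len(Q)>30: print(n,len(Q),"min",Q.min(0).round(1),"max",Q.max(0).round(1),"circ",circ(Q/1000),"z",np.percentile(Q[:,2],[5,50,95]).round(1))
    return s
E
python3 - <<'E'
from look import *
S=rk(-.105,-.0194,.060);plan(st,*tcp(S,141.1,-4))
for n in("side","top"): s=onblade(n,S,141.1,-4); cv2.imwrite(f"pics/{n}6.png",s["img"][...,::-1])
E
```

```text
14.65 [-0.4 -0.6 -2.3] [-0.36 -0.56 -0.  ] [-0.04  0.85  1.05  0.35  1.73 -0.96]
turn 1 x [0.014, 0.012, -0.001] total [0.014, 0.012, -0.001]
shift 1 x [-0.003, 0.012, 0.001] total [-0.003, 0.012, 0.001]
side 533 min [-29.9 -48.2   7.8] max [60.5 48.1 31.4] circ (array([17.4, -0.6]), 48.6, 'fit', array([14.8,  0. ]), 45.3) z [14.4 19.7 26.5]
top 964 min [-28.8 -44.1  12.8] max [58.4 32.6 28.4] circ (array([14.3, -0.5]), 45.5, 'fit', array([15.9, -3.1]), 42.6) z [16.1 19.7 26.1]
```

jog_arm(targets=[0,0,0,-0.036,0,-0.185,0,0,0,0,-0.036,0,-0.185,0,0,0,0,0.112,0,-0.166,0,0,0,0,0.149,0,-0.221,0,0,0,0,0.149,0,-0.221,0,0,0,0,0.149,0,-0.221,0,0,0,0,0.149,0,-0.221,0,0,0,0,0.112,0,-0.166,0])

```text
clock: 15.55
tool_pos: [0.7257, 0.1702, 0.1383]
tcp_rot: [-0.856, -2.425, -0.263]
contact_force: [0.5, -0.3, -2.5]
width: 0.016
grip_force: 45.0
```

jog_arm(targets=[0,0,0,0.112,0,-0.166,0,0,0,0,0,0,0,0,0,0,0,0,0,0,0])

```text
clock: 15.85
tool_pos: [0.7254, 0.1701, 0.143]
tcp_rot: [-0.856, -2.424, -0.263]
contact_force: [0.6, 0.9, -2.3]
width: 0.0156
grip_force: 45.0
```

```bash
python3 - <<'E'
from look import *
S=rk(-.113,-.0194,.118);plan(st,*tcp(S,141.1,-4))
for n in("side","top"): s=onblade(n,S,141.1,-4); cv2.imwrite(f"pics/{n}7.png",s["img"][...,::-1])
T=np.array([.4824,-.3333,0]);hx=np.r_[XR,0]
a=tcp(T+hx*-.005+[0,0,.118],141.1,-4);plan(st,*a,ns=25)
E
```

```text
15.85 [ 0.6  0.9 -2.3] [-0.37 -0.58  0.03] [-0.04  0.8   1.01  0.35  1.81 -0.94]
turn 1 x [0.012, 0.012, 0.001] total [0.012, 0.012, 0.001]
shift 1 x [-0.014, 0.014, -0.006] total [-0.014, 0.014, -0.006]
side 525 min [-31.1 -49.5  10.8] max [62.5 47.5 30. ] circ (array([16.9, -0.4]), 49.1, 'fit', array([16.1,  0.4]), 46.6) z [14.  19.1 25.4]
top 1183 min [-29.8 -45.   13.8] max [58.6 35.7 29.1] circ (array([14.5, -0.3]), 45.8, 'fit', array([15.8, -3.4]), 42.5) z [15.8 19.2 25.5]
turn 1 x [0.012, 0.012, 0.001] total [0.012, 0.012, 0.001]
shift 25 x [-0.26, -0.726, -0.175] total [-6.495, -18.147, -4.377]
```

jog_arm(targets=[0,0,0,-0.039,-0.109,-0.026,0,0,0,0,-0.078,-0.218,-0.053,0,0,0,0,-0.13,-0.363,-0.088,0,0,0,0,-0.182,-0.508,-0.123,0,0,0,0,-0.221,-0.617,-0.149,0,0,0,0,-0.26,-0.726,-0.175,0,0,0,0,-0.26,-0.726,-0.175,0,0,0,0,-0.26,-0.726,-0.175,0])

```text
clock: 16.75
tool_pos: [0.6898, 0.0419, 0.1431]
tcp_rot: [-0.858, -2.424, -0.263]
contact_force: [-0.1, -0.0, -1.7]
width: 0.0156
grip_force: 45.0
```

jog_arm(targets=[0,0,0,-0.26,-0.726,-0.175,0,0,0,0,-0.26,-0.726,-0.175,0,0,0,0,-0.26,-0.726,-0.175,0,0,0,0,-0.26,-0.726,-0.175,0,0,0,0,-0.26,-0.726,-0.175,0,0,0,0,-0.26,-0.726,-0.175,0,0,0,0,-0.26,-0.726,-0.175,0,0,0,0,-0.26,-0.726,-0.175,0])

```text
clock: 17.55
tool_pos: [0.6388, -0.1403, 0.1429]
tcp_rot: [-0.857, -2.424, -0.263]
contact_force: [-0.3, -0.1, -1.3]
width: 0.0156
grip_force: 45.0
```

jog_arm(targets=[0,0,0,-0.26,-0.726,-0.175,0,0,0,0,-0.26,-0.726,-0.175,0,0,0,0,-0.26,-0.726,-0.175,0,0,0,0,-0.26,-0.726,-0.175,0,0,0,0,-0.26,-0.726,-0.175,0,0,0,0,-0.26,-0.726,-0.175,0,0,0,0,-0.26,-0.726,-0.175,0,0,0,0,-0.26,-0.726,-0.175,0])

```text
clock: 18.35
tool_pos: [0.5879, -0.3231, 0.1426]
tcp_rot: [-0.856, -2.424, -0.263]
contact_force: [0.9, 0.4, -1.6]
width: 0.0157
grip_force: 45.0
```

jog_arm(targets=[0,0,0,-0.26,-0.726,-0.175,0,0,0,0,-0.221,-0.617,-0.149,0,0,0,0,-0.182,-0.508,-0.123,0,0,0,0,-0.13,-0.363,-0.088,0,0,0,0,-0.078,-0.218,-0.053,0,0,0,0,-0.039,-0.109,-0.026,0,0,0,0,0,0,0,0])

```text
clock: 19.05
tool_pos: [0.5663, -0.4011, 0.1426]
tcp_rot: [-0.856, -2.424, -0.263]
contact_force: [-0.1, 0.2, -1.9]
width: 0.0158
grip_force: 45.0
```

```bash
python3 - <<'E'
from look import *
T=np.array([.4824,-.3333,0]);hx=np.r_[XR,0];S=T+hx*-.005+[0,0,.118]
plan(st,*tcp(S,141.1,-4))
for n in("side","top"): s=onblade(n,S,141.1,-4); cv2.imwrite(f"pics/{n}8.png",s["img"][...,::-1])
a=tcp(T+hx*-.005+[0,0,.06],141.1,4);plan(st,*a,nr=6,ns=8)
E
```

```text
19.05 [-0.1  0.2 -1.9] [-0.35 -0.61 -0.02] [-0.76  0.8   1.02 -0.05  1.92 -1.66]
turn 1 x [0.013, 0.01, 0.004] total [0.013, 0.01, 0.004]
shift 1 x [0.003, 0.001, -0.014] total [0.003, 0.001, -0.014]
side 1519 min [-30.5 -47.4   7.3] max [61.  45.7 29.5] circ (array([14.4, -1.1]), 46.8, 'fit', array([14.9, -0.8]), 45.8) z [14.3 18.5 25.5]
top 499 min [-26.4 -46.5   9.3] max [ 53.3 -15.8  26.7] circ (array([ 13.4, -20.9]), 39.9, 'fit', array([ 12.1, -11.7]), 35.9) z [15.  18.  24.4]
turn 6 x [0.002, -0.265, 0.001] total [0.013, -1.59, 0.003]
shift 8 x [-0.063, 0.0, 0.171] total [-0.506, 0.001, 1.367]
```

jog_arm(targets=[0,-0.1,0,-0.03,0,0.08,0,0,-0.2,0,-0.06,0,0.16,0,0,-0.25,0,-0.078,0,0.212,0,0,-0.25,0,-0.085,0,0.232,0,0,-0.25,0,-0.085,0,0.232,0,0,-0.25,0,-0.078,0,0.212,0,0,-0.2,0,-0.06,0,0.16,0,0,-0.1,0,-0.03,0,0.08,0])

```text
clock: 19.95
tool_pos: [0.5599, -0.3957, 0.099]
tcp_rot: [-0.902, -2.553, -0.209]
contact_force: [0.7, 0.2, -1.8]
width: 0.0157
grip_force: 45.0
```

```bash
python3 - <<'E'
from look import *
T=np.array([.4824,-.3333,0]);hx=np.r_[XR,0]
S=T+hx*-.005+[0,0,.06];plan(st,*tcp(S,141.1,4))
for n in("side",): s=onblade(n,S,141.1,4); cv2.imwrite(f"pics/{n}9.png",s["img"][...,::-1])
p=np.radians(10);S=T+hx*(.045-.05*np.cos(p))+[0,0,.008+.05*np.sin(p)]
plan(st,*tcp(S,141.1,10),nr=8,ns=8)
E
```

```text
19.95 [ 0.7  0.2 -1.8] [-0.28 -0.56 -0.04] [-0.77  0.73  1.18 -0.04  1.69 -1.65]
turn 1 x [0.013, 0.011, 0.003] total [0.013, 0.011, 0.003]
shift 1 x [-0.121, -0.004, -0.059] total [-0.121, -0.004, -0.059]
side 1395 min [-26.1 -46.1   7.2] max [65.  45.3 29.1] circ (array([19.5, -0.1]), 47.3, 'fit', array([19.1, -0.7]), 45.8) z [14.3 19.2 25.9]
turn 8 x [0.002, -0.149, 0.0] total [0.013, -1.189, 0.002]
shift 8 x [-0.042, -0.0, 0.132] total [-0.337, -0.004, 1.056]
```

jog_arm(targets=[0,-0.149,0,-0.042,0,0.132,0,0,-0.149,0,-0.042,0,0.132,0,0,-0.149,0,-0.042,0,0.132,0,0,-0.149,0,-0.042,0,0.132,0,0,-0.149,0,-0.042,0,0.132,0,0,-0.149,0,-0.042,0,0.132,0,0,-0.149,0,-0.042,0,0.132,0,0,-0.149,0,-0.042,0,0.132,0])

```text
clock: 20.8
tool_pos: [0.5576, -0.3942, 0.0662]
tcp_rot: [-0.936, -2.649, -0.166]
contact_force: [-0.6, -0.1, -2.3]
width: 0.0158
grip_force: 45.0
```

```bash
cat >> look.py <<'E'
T=np.array([.4824,-.3333,0]);hx=np.r_[XR,0]
def ts(xn,zn,p):
    "server pose with its nose at xn along the heading from the tray centre, height zn"
    r=np.radians(p); return T+hx*(xn-.05*np.cos(r))+[0,0,zn+.05*np.sin(r)]
E
python3 - <<'E'
from look import *
S=ts(.045,.008,10);plan(st,*tcp(S,141.1,10))
for n in("side",): s=onblade(n,S,141.1,10); cv2.imwrite(f"pics/{n}10.png",s["img"][...,::-1])
S=ts(.045,.003,10);plan(st,*tcp(S,141.1,10))
E
```

```text
20.8 [-0.6 -0.1 -2.3] [-0.24 -0.5   0.01] [-0.77  0.69  1.28 -0.03  1.52 -1.65]
turn 1 x [0.013, 0.016, -0.002] total [0.013, 0.016, -0.002]
shift 1 x [-0.047, 0.005, -0.003] total [-0.047, 0.005, -0.003]
side 1282 min [-30.3 -47.5   7.2] max [83.9 47.3 29.9] circ (array([26.8,  0.7]), 57.1, 'fit', array([24.7, -0. ]), 51.7) z [14.7 19.6 26.5]
turn 1 x [0.013, 0.016, -0.002] total [0.013, 0.016, -0.002]
shift 1 x [-0.104, 0.005, 0.153] total [-0.104, 0.005, 0.153]
```

jog_arm(targets=[0,0,0,-0.03,0,0.078,0,0,0,0,0,0,0,0])

```text
clock: 21.05
tool_pos: [0.5576, -0.3941, 0.0637]
tcp_rot: [-0.936, -2.648, -0.167]
contact_force: [-0.3, -0.0, -2.6]
width: 0.0161
grip_force: 45.0
```

jog_arm(targets=[0,0,0,-0.011,0,0.031,0,0,0,0,0,0,0,0])

```text
clock: 21.25
tool_pos: [0.5578, -0.3943, 0.063]
tcp_rot: [-0.936, -2.648, -0.166]
contact_force: [-0.6, -0.9, -2.0]
width: 0.0159
grip_force: 45.0
```

jog_arm(targets=[0,0,0,-0.011,0,0.031,0,0,0,0,0,0,0,0])

```text
clock: 21.45
tool_pos: [0.5577, -0.3942, 0.0619]
tcp_rot: [-0.936, -2.648, -0.166]
contact_force: [-0.8, -0.4, -2.0]
width: 0.0156
grip_force: 45.0
```

jog_arm(targets=[0,0,0,-0.011,0,0.031,0,0,0,0,0,0,0,0])

```text
clock: 21.65
tool_pos: [0.5577, -0.3941, 0.0609]
tcp_rot: [-0.936, -2.648, -0.166]
contact_force: [-0.8, -0.1, -2.3]
width: 0.0161
grip_force: 45.0
```

jog_arm(targets=[0,0,0,-0.011,0,0.031,0,0,0,0,0,0,0,0])

```text
clock: 21.85
tool_pos: [0.5576, -0.3941, 0.0599]
tcp_rot: [-0.936, -2.648, -0.166]
contact_force: [-0.5, -0.3, -2.3]
width: 0.0159
grip_force: 45.0
```

```bash
python3 - <<'E'
from look import *
plan(st,*tcp(ts(.045,.003,10),141.1,10))
for p in (15,20,25): print(p);plan(st,*tcp(ts(.045,.003,p),141.1,p),nr=6,ns=6)
E
```

```text
21.85 [-0.5 -0.3 -2.3] [-0.24 -0.4  -0.05] [-0.77  0.69  1.28 -0.03  1.52 -1.65]
turn 1 x [0.014, 0.001, -0.002] total [0.014, 0.001, -0.002]
shift 1 x [-0.034, 0.002, -0.045] total [-0.034, 0.002, -0.045]
15
turn 6 x [0.002, -0.167, -0.0] total [0.013, -0.999, -0.002]
shift 6 x [0.041, 0.0, -0.065] total [0.248, 0.002, -0.388]
20
turn 6 x [0.002, -0.333, -0.0] total [0.013, -1.999, -0.003]
shift 6 x [0.083, 0.0, -0.126] total [0.499, 0.002, -0.754]
25
turn 6 x [0.002, -0.5, -0.001] total [0.013, -2.999, -0.003]
shift 6 x [0.119, 0.0, -0.19] total [0.717, 0.002, -1.141]
```

jog_arm(targets=[0,0,0,-0.011,0,0.031,0,0,0,0,0,0,0,0])

```text
clock: 22.05
tool_pos: [0.5576, -0.3941, 0.0589]
tcp_rot: [-0.936, -2.648, -0.166]
contact_force: [-0.1, -1.1, -1.9]
width: 0.0158
grip_force: 45.0
```

jog_arm(targets=[0,0,0,-0.011,0,0.031,0,0,0,0,0,0,0,0])

```text
clock: 22.25
tool_pos: [0.5577, -0.3942, 0.0585]
tcp_rot: [-0.936, -2.648, -0.166]
contact_force: [0.9, -0.5, 0.8]
width: 0.0157
grip_force: 45.0
```

```bash
python3 - <<'E'
from look import *
plan(st,*tcp(ts(.045,.003,10),141.1,10))
s=ctrl.snapshot("side");cv2.imwrite("pics/s11.png",cv2.resize(s["img"][310:440,260:460,::-1],None,fx=4,fy=4))
E
```

```text
22.25 [ 0.9 -0.5  0.8] [-0.11 -0.16  0.03] [-0.77  0.7   1.28 -0.03  1.52 -1.65]
turn 1 x [0.013, 0.003, -0.003] total [0.013, 0.003, -0.003]
shift 1 x [-0.013, 0.004, -0.086] total [-0.013, 0.004, -0.086]
```

View pics/s11.png

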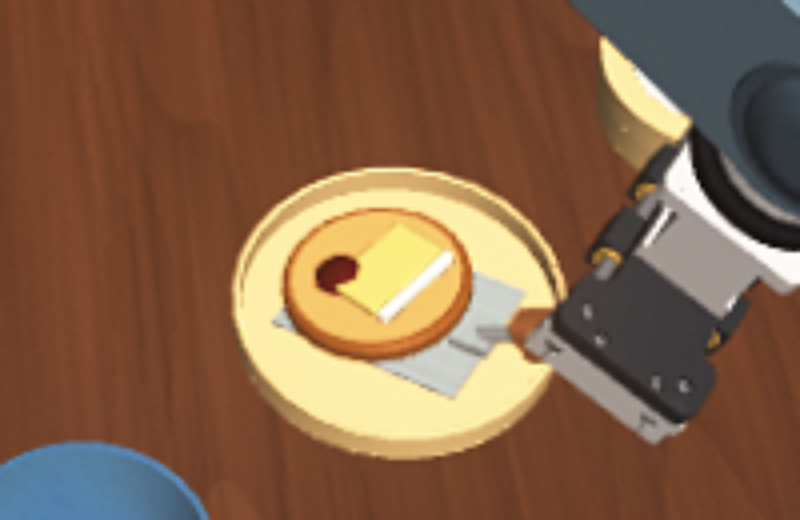

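The picture shows the toast cheese side up on the blade inside the lid, with the nose on its floor near the far side. Now I tilt around the nose.

jog_arm(targets=[0,-0.333,0,0.098,0,-0.11,0,0,-0.333,0,0.098,0,-0.11,0,0,-0.333,0,0.098,0,-0.11,0,0,-0.333,0,0.098,0,-0.11,0,0,-0.333,0,0.098,0,-0.11,0,0,-0.333,0,0.098,0,-0.11,0,0,0,0,0,0,0,0])

```text
clock: 23.0
tool_pos: [0.5486, -0.3868, 0.0829]
tcp_rot: [-0.992, -2.807, -0.087]
contact_force: [-0.1, -0.9, -0.3]
width: 0.0158
grip_force: 45.0
```

```bash
cat >> look.py <<'E'
def intray(n):
    "toast top surface by colour/height, in tray axes along heading/left"
    s=ctrl.snapshot(n);C=cloud(s);hsv=cv2.cvtColor(s["img"],cv2.COLOR_RGB2HSV);d=C-T
    a=d[...,:2]@XR*1000;b=d[...,:2]@-YR*1000;h=hsv[...,0]
    m=(np.hypot(a,b)<76)&(d[...,2]>.008)&(d[...,2]<.08)&(hsv[...,1]>95)&(h<26)&(hsv[...,2]>110)
    m=cv2.morphologyEx(m.astype(np.uint8),cv2.MORPH_OPEN,np.ones((3,3)))
    k,l,q,_=cv2.connectedComponentsWithStats(m); m=l==1+np.argmax(q[1:,4])
    A=np.c_[a[m],b[m],np.ones(m.sum())];f=np.linalg.lstsq(A,d[m][:,2]*1000,rcond=None)[0]
    print(n,m.sum(),"a",a[m].min().round(1),a[m].max().round(1),"b",b[m].min().round(1),b[m].max().round(1),"z",np.percentile(d[m][:,2]*1000,[2,50,98]).round(1),"slope deg",np.degrees(np.arctan(f[:2])).round(1))
    return s
E
python3 - <<'E'
from look import *
plan(st,*tcp(ts(.045,.0003,20),141.1,20))
intray("side")
for xn,p in((.045,25),(0.02,25),(-.01,28),(-.05,35)): print(xn,p);plan(st,*tcp(ts(xn,.0003,p),141.1,p))
E
```

```text
23.0 [-0.1 -0.9 -0.3] [-0.1  -0.25  0.  ] [-0.78  0.53  1.45 -0.02  1.33 -1.66]
turn 1 x [0.012, 0.015, -0.004] total [0.012, 0.015, -0.004]
shift 1 x [-0.032, 0.002, 0.021] total [-0.032, 0.002, 0.021]
side 966 a -25.3 61.7 b -46.0 46.2 z [16.3 33.7 45.1] slope deg [-17.4   1.3]
0.045 25
turn 2 x [0.006, -0.492, -0.002] total [0.012, -0.985, -0.005]
shift 1 x [0.256, 0.002, -0.323] total [0.256, 0.002, -0.323]
0.02 25
turn 2 x [0.006, -0.492, -0.002] total [0.012, -0.985, -0.005]
shift 1 x [-0.574, 0.002, -0.396] total [-0.574, 0.002, -0.396]
-0.01 28
turn 2 x [0.006, -0.792, -0.003] total [0.012, -1.585, -0.005]
shift 2 x [-0.709, 0.001, -0.302] total [-1.419, 0.002, -0.605]
-0.05 35
turn 4 x [0.003, -0.746, -0.001] total [0.011, -2.985, -0.006]
shift 3 x [-0.806, 0.001, -0.268] total [-2.419, 0.002, -0.803]
```

jog_arm(targets=[0,-0.164,0,-0.093,0,-0.07,0,0,-0.164,0,-0.093,0,-0.07,0,0,-0.164,0,-0.093,0,-0.07,0,0,-0.164,0,-0.093,0,-0.07,0,0,-0.164,0,-0.093,0,-0.07,0,0,-0.164,0,-0.093,0,-0.07,0,0,0,0,0,0,0,0])

```text
clock: 23.75
tool_pos: [0.5635, -0.3989, 0.0927]
tcp_rot: [-1.02, -2.886, -0.045]
contact_force: [-0.1, 0.3, 2.6]
width: 0.0159
grip_force: 45.0
```

```bash
python3 - <<'E'
from look import *
intray("side")
for xn,p in((.02,25),(-.01,30),(-.05,35)): print(xn,p);plan(st,*tcp(ts(xn,.0003,p),141.1,p),nr=8,ns=8)
E
```

```text
23.75 [-0.1  0.3  2.6] [ 0.39  0.35 -0.06] [-0.78  0.51  1.46 -0.01  1.26 -1.67]
side 1081 a -41.9 42.9 b -45.8 45.9 z [14.8 35.9 46.4] slope deg [-20.1   1.9]
0.02 25
turn 8 x [0.001, 0.002, -0.001] total [0.011, 0.016, -0.005]
shift 8 x [0.005, 0.001, -0.002] total [0.037, 0.005, -0.014]
-0.01 30
turn 8 x [0.001, -0.123, -0.001] total [0.011, -0.984, -0.006]
shift 8 x [-0.085, 0.001, -0.045] total [-0.679, 0.005, -0.364]
-0.05 35
turn 8 x [0.001, -0.248, -0.001] total [0.011, -1.984, -0.006]
shift 8 x [-0.219, 0.001, -0.067] total [-1.751, 0.004, -0.534]
```

```bash
python3 - <<'E'
from look import *
def tray(n):
    s=ctrl.snapshot(n);C=cloud(s);d=C-T;r=np.hypot(d[...,0],d[...,1]);hsv=cv2.cvtColor(s["img"],cv2.COLOR_RGB2HSV)
    m=(abs(r-.08)<.02)&(d[...,2]>.010)&(d[...,2]<.021)&(hsv[...,0]>18)&(hsv[...,0]<30);print("tray",n,m.sum(),circ(C[m]))
tray("side");tray("top")
# same in mean axes
def mean(xn,p,n):
    hd,th,P=tcp(ts(xn,.0003,p),141.1,p);R0=Ro.from_rotvec(st["tcp_rot"]);R1=tool(hd,th);rv=(R0.inv()*R1).as_rotvec()
    Rm=R0*Ro.from_rotvec(rv/2);print(xn,p,n,"turn y",(np.degrees(rv)/5/n).round(3),"shift",(Rm.inv().apply(P-st["tool_pos"])/.03/n).round(3))
mean(.045,35,8);mean(.05,38,10);mean(.05,40,10)
E
```

```text
23.8 [0.4 0.  3. ] [ 0.38  0.36 -0.01] [-0.78  0.51  1.46 -0.01  1.26 -1.67]
tray side 260 (array([ 482.2, -331.6]), 80.9, 'fit', array([ 482.1, -331.8]), 79.3)
tray top 170 (array([ 485.6, -324.8]), 79.1, 'fit', array([ 482.2, -333.5]), 79.9)
0.045 35 8 turn y [ 0.001 -0.248 -0.001] shift [ 0.184  0.001 -0.086]
0.05 38 10 turn y [ 0.001 -0.259 -0.001] shift [ 0.181  0.001 -0.091]
0.05 40 10 turn y [ 0.001 -0.299 -0.001] shift [ 0.193  0.001 -0.106]
```

jog_arm(targets=[0,-0.259,0,0.181,0,-0.091,0,0,-0.259,0,0.181,0,-0.091,0,0,-0.259,0,0.181,0,-0.091,0,0,-0.259,0,0.181,0,-0.091,0,0,-0.259,0,0.181,0,-0.091,0,0,-0.259,0,0.181,0,-0.091,0,0,-0.259,0,0.181,0,-0.091,0,0,-0.259,0,0.181,0,-0.091,0])

```text
clock: 24.7
tool_pos: [0.5299, -0.3719, 0.1144]
tcp_rot: [1.017, 2.876, -0.048]
contact_force: [0.8, -1.2, 0.9]
width: 0.0157
grip_force: 45.0
```

jog_arm(targets=[0,-0.259,0,0.181,0,-0.091,0,0,-0.259,0,0.181,0,-0.091,0,0,0,0,0,0,0,0])

```text
clock: 25.0
tool_pos: [0.5207, -0.3644, 0.1191]
tcp_rot: [1.003, 2.836, -0.069]
contact_force: [0.3, -0.5, 0.6]
width: 0.0156
grip_force: 45.0
```

```bash
cat >> look.py <<'E'
def mean(xn,p,n,zn=.0003):
    hd,th,P=tcp(ts(xn,zn,p),141.1,p);R0=Ro.from_rotvec(st["tcp_rot"]);R1=tool(hd,th);rv=(R0.inv()*R1).as_rotvec()
    Rm=R0*Ro.from_rotvec(rv/2);print(xn,p,n,"turn y",(np.degrees(rv)/5/n).round(3),"shift",(Rm.inv().apply(P-st["tool_pos"])/.03/n).round(3))
E
python3 - <<'E'
from look import *
intray("side");mean(.05,38,1);mean(.0,38,5);mean(-.05,38,6)
E
```

```text
25.0 [ 0.3 -0.5  0.6] [-0.04 -0.18 -0.03] [-0.8   0.23  1.77  0.02  1.   -1.7 ]
side 819 a -1.5 75.3 b -44.9 40.2 z [15.  43.7 60.2] slope deg [-30.7   3.1]
0.05 38 1 turn y [ 0.008  0.007 -0.009] shift [0.004 0.005 0.018]
0.0 38 5 turn y [ 0.002  0.001 -0.002] shift [-0.329  0.001  0.05 ]
-0.05 38 6 turn y [ 0.001  0.001 -0.002] shift [-0.549  0.001  0.081]
```

jog_arm(targets=[0,0,0,-0.33,0,0.049,0,0,0,0,-0.33,0,0.049,0,0,0,0,-0.33,0,0.049,0,0,0,0,-0.33,0,0.049,0,0,0,0,-0.33,0,0.049,0,0,0,0,0,0,0,0])

```text
clock: 25.65
tool_pos: [0.561, -0.3971, 0.1184]
tcp_rot: [1.003, 2.836, -0.069]
contact_force: [1.4, -0.7, 2.3]
width: 0.0157
grip_force: 45.0
```

```bash
python3 - <<'E'
from look import *
intray("side");mean(0,38,1);mean(-.05,38,5)
E
```

```text
25.65 [ 1.4 -0.7  2.3] [-0.09 -0.14 -0.02] [-0.79  0.35  1.63  0.02  1.03 -1.69]
side 985 a -18.2 73.2 b -45.6 45.7 z [14.8 23.4 32. ] slope deg [-8.6  0.5]
0 38 1 turn y [ 0.01   0.012 -0.011] shift [ 0.065  0.01  -0.012]
-0.05 38 5 turn y [ 0.002  0.002 -0.002] shift [-0.317  0.002  0.044]
```

jog_arm(targets=[0,0,0,-0.317,0,0.044,0,0,0,0,-0.317,0,0.044,0,0,0,0,-0.317,0,0.044,0,0,0,0,-0.317,0,0.044,0,0,0,0,-0.2,0,-0.1,0,0,0,0,0,0,0,0])

```text
clock: 26.3
tool_pos: [0.5946, -0.4242, 0.1223]
tcp_rot: [1.003, 2.837, -0.069]
contact_force: [0.1, 0.4, -1.5]
width: 0.0156
grip_force: 45.0
```

```bash
python3 - <<'E'
from look import *
intray("side");mean(-.048,38,1);mean(-.05,38,8,.12)
a=tcp([.4618,-.0062,.06],99.7,0);print(a)
E
```

```text
26.3 [ 0.1  0.4 -1.5] [ 0.08 -0.1  -0.05] [-0.78  0.43  1.5   0.02  1.07 -1.68]
side 1028 a -19.4 71.3 b -46.2 45.8 z [11.1 17.2 22.2] slope deg [0.4 0.5]
-0.048 38 1 turn y [ 0.009  0.001 -0.009] shift [-0.078  0.009  0.136]
-0.05 38 8 turn y [ 0.001  0.    -0.001] shift [-0.087  0.001 -0.476]
(99.7, 30, array([ 0.47881743, -0.10575605,  0.0920718 ]))
```

The toast lies flat in the lid (slope 0.4°, its top 17 mm above the table as expected). Lifting the server away.

jog_arm(targets=[0,0,0,-0.087,0,-0.476,0,0,0,0,-0.087,0,-0.476,0,0,0,0,-0.087,0,-0.476,0,0,0,0,-0.087,0,-0.476,0,0,0,0,-0.087,0,-0.476,0,0,0,0,-0.087,0,-0.476,0,0,0,0,-0.087,0,-0.476,0,0,0,0,0,0,0,0])

```text
clock: 27.15
tool_pos: [0.598, -0.4271, 0.2271]
tcp_rot: [1.002, 2.834, -0.071]
contact_force: [0.6, -0.2, -1.3]
width: 0.0157
grip_force: 45.0
```

```bash
python3 - <<'E'
from look import *
a=tcp([.4618,-.0062,.05],99.7,0);plan(st,*a)
E
```

```text
27.15 [ 0.6 -0.2 -1.3] [-0.02 -0.13  0.02] [-0.78  0.35  1.42  0.02  1.23 -1.67]
turn 9 x [-0.177, 0.81, 0.919] total [-1.589, 7.294, 8.273]
shift 11 x [0.664, -0.192, 0.891] total [7.307, -2.112, 9.801]
```

jog_arm(targets=[-0.177,0.81,0.919,0,0,0,0,-0.177,0.81,0.919,0,0,0,0,-0.177,0.81,0.919,0,0,0,0,-0.177,0.81,0.919,0,0,0,0,-0.177,0.81,0.919,0,0,0,0,-0.177,0.81,0.919,0,0,0,0,-0.177,0.81,0.919,0,0,0,0,-0.177,0.81,0.919,0,0,0,0])

```text
clock: 27.95
tool_pos: [0.597, -0.4261, 0.2226]
tcp_rot: [-1.695, -2.18, -0.42]
contact_force: [0.4, -0.1, -1.0]
width: 0.0158
grip_force: 45.0
```

jog_arm(targets=[-0.177,0.81,0.919,0,0,0,0,0,0,0,0.664,-0.192,0.891,0,0,0,0,0.664,-0.192,0.891,0,0,0,0,0.664,-0.192,0.891,0,0,0,0,0.664,-0.192,0.891,0,0,0,0,0.664,-0.192,0.891,0,0,0,0,0.664,-0.192,0.891,0,0,0,0,0.664,-0.192,0.891,0])

```text
clock: 28.75
tool_pos: [0.52, -0.2201, 0.131]
tcp_rot: [-1.741, -2.062, -0.467]
contact_force: [0.7, -0.1, -1.2]
width: 0.0154
grip_force: 45.0
```

jog_arm(targets=[0,0,0,0.664,-0.192,0.891,0,0,0,0,0.664,-0.192,0.891,0,0,0,0,0.664,-0.192,0.891,0,0,0,0,0.664,-0.192,0.891,0,0,0,0,0,0,0,0,0,0,0,0,0,0,0])

```text
clock: 29.35
tool_pos: [0.477, -0.104, 0.0796]
tcp_rot: [-1.74, -2.062, -0.467]
contact_force: [-0.6, -0.6, -1.5]
width: 0.0157
grip_force: 45.0
```

```bash
python3 - <<'E'
from look import *
plan(st,*tcp([.4618,-.0062,.05],99.7,0))
h=np.radians(99.7);u=np.array([np.cos(h),np.sin(h)]);v=np.array([-u[1],u[0]])
for n in("side","top"):
    s=ctrl.snapshot(n);C=cloud(s);z=C[...,2];hsv=cv2.cvtColor(s["img"],cv2.COLOR_RGB2HSV);d=C[...,:2]-[.4618,-.0062];a=d@u;b=d@v
    m=(abs(a)<.06)&(abs(b)<.045)&(z>.03)&(z<.08)&(hsv[...,1]<60);m=cv2.morphologyEx(m.astype(np.uint8),cv2.MORPH_OPEN,np.ones((5,5)))>0
    if m.sum()>100:
        m&=abs(a)<.045
        f=np.linalg.lstsq(np.c_[a[m],b[m],np.ones(m.sum())],z[m],rcond=None)[0];print(n,m.sum(),"slope",np.degrees(f[:2]).round(2),"z0",f[2].round(4),rect(C[m]))
E
```

```text
29.35 [-0.6 -0.6 -1.5] [-0.42 -0.15 -0.01] [-0.65  0.25  1.9   0.35  1.4  -0.95]
turn 1 x [-0.034, -0.046, -0.011] total [-0.034, -0.046, -0.011]
shift 1 x [-0.016, 0.049, -0.105] total [-0.016, 0.049, -0.105]
side 124 slope [-1.11  1.05] z0 0.0558 (array([440.4,  22.7]), array([31.9, 47.8]), 82.5)
top 1731 slope [1.33 0.18] z0 0.0545 (array([460. ,  -6.5]), array([72.5, 89.9]), 9.6)
```

jog_arm(targets=[0,-0.26,0,0,0,0,0,0,0,0,-0.127,0,0.228,0,0,0,0,-0.127,0,0.228,0,0,0,0,-0.127,0,0.228,0,0,0,0,-0.127,0,0.228,0,0,0,0,-0.127,0,0.228,0,0,0,0,-0.127,0,0.228,0,0,0,0,0,0,0,0])

```text
clock: 30.25
tool_pos: [0.4765, -0.104, 0.0317]
tcp_rot: [-1.753, -2.075, -0.449]
contact_force: [-0.4, 0.7, -0.8]
width: 0.0159
grip_force: 45.0
```

jog_arm(targets=[0,0,0,-0.016,0,0.03,0,0,0,0,0,0,0,0])

```text
clock: 30.45
tool_pos: [0.4773, -0.1046, 0.032]
tcp_rot: [-1.754, -2.078, -0.45]
contact_force: [-0.8, 0.1, -1.2]
width: 0.0156
grip_force: 45.0
```

jog_arm(targets=[0,0,0,-0.016,0,0.03,0,0,0,0,0,0,0,0])

```text
clock: 30.65
tool_pos: [0.4773, -0.1045, 0.0311]
tcp_rot: [-1.754, -2.078, -0.45]
contact_force: [0.2, -0.4, -1.3]
width: 0.0158
grip_force: 45.0
```

jog_arm(targets=[0,0,0,-0.016,0,0.03,0,0,0,0,0,0,0,0])

```text
clock: 30.85
tool_pos: [0.4775, -0.1046, 0.0308]
tcp_rot: [-1.753, -2.078, -0.45]
contact_force: [-1.5, -1.3, 4.1]
width: 0.0158
grip_force: 45.0
```

```bash
cat >> look.py <<'E'
def blade(n):
    h=np.radians(99.7);u=np.array([np.cos(h),np.sin(h)]);v=np.array([-u[1],u[0]])
    s=ctrl.snapshot(n);C=cloud(s);z=C[...,2];hsv=cv2.cvtColor(s["img"],cv2.COLOR_RGB2HSV);d=C[...,:2]-[.4618,-.0062];a=d@u;b=d@v
    m=(abs(a)<.06)&(abs(b)<.045)&(z<.08)&(hsv[...,1]<60)&(hsv[...,2]>120);m=cv2.morphologyEx(m.astype(np.uint8),cv2.MORPH_OPEN,np.ones((5,5)))>0
    m&=abs(a)<.045
    f=np.linalg.lstsq(np.c_[a[m],b[m],np.ones(m.sum())],z[m],rcond=None)[0];print(n,m.sum(),"slope",np.degrees(f[:2]).round(2),"z0",f[2].round(4),rect(C[m]));return s
E
python3 - <<'E'
from look import *
blade("top")
E
```

```text
30.85 [-1.5 -1.3  4.1] [0.26 0.15 0.19] [-0.64  0.33  1.91  0.35  1.3  -0.97]
top 1575 slope [0.32 0.08] z0 0.0032 (array([460.1,  -6.4]), array([73.4, 89.9]), 9.8)
```

jog_arm(targets=[0,0,0,0,0,0,25,0,0,0,0,0,0,40,0,0,0,0,0,0,50,0,0,0,0,0,0,50,0,0,0,0,0,0,50])

```text
clock: 31.4
tool_pos: [0.4771, -0.1043, 0.0297]
tcp_rot: [-1.754, -2.077, -0.45]
contact_force: [-0.1, -0.1, 0.0]
width: 0.0493
grip_force: 0.0
```

jog_arm(targets=[0,0,0,0,0,-0.3,50,0,0,0,0,0,-0.6,50,0,0,0,0,0,-0.8,50,0,0,0,0,0,-0.8,50,0,0,0,0,0,-0.8,50,0,0,0,0,0,-0.8,50,0,0,0,0,0,-0.8,50,0,0,0,0,0,0,50])

```text
clock: 32.2
tool_pos: [0.4913, -0.177, 0.1618]
tcp_rot: [-1.759, -2.083, -0.451]
contact_force: [-0.1, -0.4, 0.7]
width: 0.0501
grip_force: 0.0
```

```bash
python3 - <<'E'
from look import *
s=blade("top");intray("side")
C=cloud(s);z=C[...,2]
for n,(u,v,w),zz in (("box",(448,141,38),.04),("jar",(361,125,30),.085),("jlid",(312,149,22),.022)):
    m=np.zeros((480,640),bool);m[max(v-w,0):v+w,u-w:u+w]=1; m&=(z>zz*.85)&(z<zz+.01)
    print(n,m.sum(),circ(C[m]))
print(st["width"],st["grip_force"])
E
```

```text
32.2 [-0.1 -0.4  0.7] [-0.21 -0.16  0.02] [-0.73  0.21  1.76  0.31  1.57 -0.96]
top 1599 slope [-0.86  0.1 ] z0 0.0023 (array([460.2,  -6.5]), array([73.9, 90. ]), 9.8)
side 1021 a -19.5 71.9 b -46.6 47.3 z [10.9 17.2 21.7] slope deg [0.7 0.3]
box 2387 (array([ 664. , -218.1]), 60.8, 'fit', array([ 664. , -218.1]), 59.7)
jar 1275 (array([693.9, -40.2]), 41.9, 'fit', array([694.3, -41.4]), 39.9)
jlid 314 (array([656.5,  55. ]), 35.0, 'fit', array([656.4,  54.4]), 33.4)
0.05009303679211895 0.0
```

The toast is flat in the lid, the server is flat on the table and released, and the bystanders haven't moved. Handing in.

```bash
python3 -c "
from plant import ctrl
print(ctrl.close_job())"
```

```text
the job is handed in; nothing more can be done
None
```

The toast lies flat, cheese side up, in the round lid; the server is laid flat on the bare table and released; the cheese box, jar and jar lid measured unmoved; the job was handed in at about 32 s of the 66 s, and no verdict came back.

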